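# Set and load the sliding tool carriage of the router bench

### The job

Get the bench ready for the next job: swing the carriage's clamp lever fully open, slide the tool carriage until its pointer is on the white mark, and swing the lever fully back to lock it there. Then load up: lift every hanging sanding float off its hook and stand it upright on the carriage deck, and take every router bit out of the pocket tray and lay it flat on one of the white coasters (two to a coaster is fine). Leave everything else on the bench where it is.

Things in the scene. Friction and masses are not known exactly. Their poses are not given: they have to be found in the camera images.
- carriage (a joint): slide of the tool carriage along the track's +y (m), 0 to 0.15; starts at 0 to 0.02, sliding takes about 12 N; the clamp does not hold it physically, but it must not be slid while clamped
- lever (a joint): clamp lever angle (rad): 0 = locked, arm pointing along the carriage's -y; 1.3 = end stop, fully open, arm swung towards the robot (clockwise from above); stays where left, friction 0.1 N m, a hard pinch on the post adds to it and can drag the carriage
- track: fixed track, dark base plate 135 (x) x 460 (y) x 8; travel along its y; origin on the bench under the deck centre at carriage = 0. On it the carriage: a plywood deck 120 (x) x 230 (y) and, beyond its -y end, an aluminium clamp block 60 x 55, top 54 above the bench, with the lever
- deck (a point): centre of the deck's top face, 40 above the bench; axes as the track's; x is 120 mm wide, y 230 mm long
- carriage_grip (a point): top centre of the dark wooden grip on the middle of the deck, a block 30 (x) x 24 (y) x 44 high, used to slide the carriage
- pointer (a point): tip of the thin aluminium pointer on the deck's robot side, 80 mm from the deck centre along -x, 30 above the bench, at the deck's middle
- mark: white index mark on the track's base plate on the robot side, 6 wide (y), 12 (x), 16 high, axes as the track's; the pointer is on the mark when its y in this frame is 0; between 75 and 130 mm of carriage travel
- lever_pivot (a point): pivot of the clamp lever (vertical axis), on the clamp block, 60 above the bench, 140 mm from deck centre along -y
- lever_post (a point): top centre of the black upright post at the lever's end, 18 dia, standing about 42 above the lever arm (arm top 68, post top 108 above the bench), 60 mm from the pivot
- rack: fixed wooden hook rail, origin on the bench; bar 320 long (its y), top 200 above the bench, at x = 60 to 76; three steel hooks at y = -110, 0, +110, level bars 10 x 10, top 200 above the bench, pointing to -x as far as x = -32, tips upturned 12. Floats hang at x = 0, underside 90 above the bench: lift one 15 to 70 mm, then draw it 60 mm or more along -x
- tray: plywood pocket tray, fixed, 112 (x) x 244 (y) x 22 high, walls and floor 4, three pockets side by side along y, each about 76 wide and 104 long; origin at the centre of its underside
- float_a: wooden hand sanding float, 0.18 kg, upright, origin at centre of underside: base 80 (its y) x 70 (x) x 24 high; on it a centred upright board, 14 thick (x), 50 wide (y), up to 160 above the underside. Through it along x a hanging slot 26 wide (y), 24 to 110 above the underside; the solid tab above, 110 to 160, is the grip. Hangs by the slot's top on a hook at the start. None if absent
- float_b: wooden hand sanding float, 0.18 kg, upright, origin at centre of underside: base 80 (its y) x 70 (x) x 24 high; on it a centred upright board, 14 thick (x), 50 wide (y), up to 160 above the underside. Through it along x a hanging slot 26 wide (y), 24 to 110 above the underside; the solid tab above, 110 to 160, is the grip. Hangs by the slot's top on a hook at the start. None if absent
- float_c: wooden hand sanding float, 0.18 kg, upright, origin at centre of underside: base 80 (its y) x 70 (x) x 24 high; on it a centred upright board, 14 thick (x), 50 wide (y), up to 160 above the underside. Through it along x a hanging slot 26 wide (y), 24 to 110 above the underside; the solid tab above, 110 to 160, is the grip. Hangs by the slot's top on a hook at the start. None if absent
- bit_a: two-flute router bit along its x, 80 long, 0.08 kg, origin at its middle on its axis: steel shank 12 dia from x = -40 to +10, flat cutter 30 long, 22 wide (y), 14 thick (z) from x = +10 to +40; lying flat its axis is 7 above what it lies on. Starts flat in a tray pocket, cutter away from the robot. None if absent
- bit_b: two-flute router bit along its x, 80 long, 0.08 kg, origin at its middle on its axis: steel shank 12 dia from x = -40 to +10, flat cutter 30 long, 22 wide (y), 14 thick (z) from x = +10 to +40; lying flat its axis is 7 above what it lies on. Starts flat in a tray pocket, cutter away from the robot. None if absent
- bit_c: two-flute router bit along its x, 80 long, 0.08 kg, origin at its middle on its axis: steel shank 12 dia from x = -40 to +10, flat cutter 30 long, 22 wide (y), 14 thick (z) from x = +10 to +40; lying flat its axis is 7 above what it lies on. Starts flat in a tray pocket, cutter away from the robot. None if absent
- coaster_a: round white ceramic coaster, loose, 100 dia, 9 thick, 0.25 kg, a bit rest; origin at the centre of its underside
- coaster_b: round white ceramic coaster, loose, 100 dia, 9 thick, 0.25 kg, a bit rest; origin at the centre of its underside
- sanding_block: bystander: red rubber sanding block, 110 x 65 x 35, lying left of the hook rail; origin at the centre of its underside
- straightedge: bystander: aluminium straightedge, 300 x 35 x 5, lying across the back of the bench; origin at the centre of its underside
- glue_bottle: bystander: glue bottle, 60 dia, 170 high, standing; origin at the centre of its underside
- screw_jar: bystander: screw jar, 70 dia, 90 high, standing; origin at the centre of its underside
Mind the look-alikes: they are no part of the job. What is shaped like the float_a but pink is not meant.

How it is judged:
By the outcome, as a careful person would: the job done as asked, in the order asked, and still so for the second after the job is handed in, with the robot touching nothing.
Of float_a, float_b, float_c only 1 to 2 are there at a start; the rules pass over those that are not, and their reading is None.
Of bit_a, bit_b, bit_c only 2 to 3 are there at a start; the rules pass over those that are not, and their reading is None.
At some moment in a run one of coaster_a, coaster_b may be knocked a few centimetres aside while the robot is not near it.
Once in a run the grip may slacken for a moment while it holds something.
It also fails if it takes over 200 s, if anything falls off the work surface, if the arm or the gripper's body presses on something with over 40 N, if the wrist force passes 120 N, or if a joint passes its speed limit or range.

### The arm

A 6-joint arm with a two-finger parallel gripper is mounted at the origin on the work surface. World frame = base frame: x ahead of the robot, y to its left, z up, the work surface at z = 0. Lengths are in m, angles in rad, forces in N, time in s.
With the tool pointing down it reaches from about 0.225 to 0.875 m from the base axis. Payload 3.4 kg.
Tool frame: the origin (TCP) lies at the very end of the fingers, on their centre line; the grasp point (between the pads) lies manip.grip_point_offset behind it (manip.grip_point_offset is the distance from the TCP to the grasp point, in m); z points along the fingers, y is the line along which they close (so a half turn about z gives the same grasp; the last joint's range is limited). The gripper opens to 85 mm and grips with 20 to 120 N. Pads are 22 mm wide; open, the fingers measure 114 mm over their backs; the gripper's body (76 mm by 85 mm) begins 54 mm behind the grasp point. The pads swing forward as they close: fully open they stand 13 mm farther back than shut.
Start: joints at [1.203, 0.276, 1.505, -0, 1.361, -0.121], TCP at [0.14, 0.558, 0.231] pointing down, gripper open.
Joint ranges: [-2.89, 2.89], [-0.75, 2.08], [0.22, 2.7], [-1.18, 4.32], [0.11, 2.71], [-2.7, 2.7]. Speed limits (rad/s): [2.57, 2.57, 3.14, 3.14, 3.14, 3.14].

### API

Orientations are given as a unit quaternion [w, x, y, z].
In Python, from rig import manip gives the robot as it stands.
- The arm moves only by the shell command python3 -m pendant 'ROWS' [FORCE]. ROWS is JSON, a list of rows, each an object of numbers: "jaw": the opening, from -1 (shut) to 1 (fully open); "tx", "ty", "tz": the shift along the world's x, y, z in cm; "ax", "ay", "az": the turn, a rotation vector about the world's x, y, z in degrees. In form: [{"jaw": .., "tx": .., "ty": .., "tz": .., "ax": .., "ay": .., "az": ..}, ...]. A call has 1 to 10 rows; each row is the pose to reach, as a shift and turn from the pose commanded when the call began; what a row does not reach only later rows make up. A row lasts 1/8 s, in which the tool goes at most 62.5 mm and 10.7 degrees, less where a joint would pass 70% of its speed; a pose out of reach is approached as far as the arm can. A call with a gripper value outside its range is refused whole. The fingers move at their own pace and stop on an object; FORCE is the grip in N (left out, the last holds). Time passes only in rows, so rows that repeat a pose let the fingers close. It gives the time, the measured TCP pose, the force, the opening and the grip force at its end, in the units of the state.
- manip.get_state(): the state, without advancing time (a new reading comes with each control period).
- manip.get_image(name): name is "scene" or "top" or "wrist"; returns a dict with "pixels" (480x640x3 uint8, blue, green, red), "depth" (480x640 float32, m along the optical axis (not along the pixel's ray), 0 where there is no reading), "fx", "fy", "cx", "cy" (pixels), "pose" (4x4, takes a point from camera to world coordinates). Camera axes: x right, y down, z forward; pixel columns grow to the right and rows downward; lengths in m; the calibration is good to about 2 mm. A picture is of the moment at which its call begins.
- manip.sign_off(): hands the job in; it is judged then, once.
The state is a dict: "clock": time; "qpos": joint angles; "qd": joint speeds; "effort": joint torques, N m; "position": TCP position; "ee_rot": TCP orientation; "contact_force": force on the tool from outside, world axes, zero at the start; "moment": the same for the moment, N m; "width": finger opening in m; "gripper_force": force on a finger pad.
Only numpy, scipy, OpenCV 4.12 (cv2) and the standard library are available. Lean on these libraries where they do the work, as an engineer would, in place of code of your own. Each camera call takes 0.05 s, during which the arm holds its last target. There are 200 camera calls.

## Working session

There is one attempt and no reset: what is moved stays moved. The work goes in short steps, Python scripts to look and compute and a shell command to move; the robot and the scene stay as the last step left them, time stands still between calls to the robot, and variables do not carry over. Pictures are saved under pics/ and viewed, at most 14 in all, crops included, and the job is handed in when it is done.

```bash
ls; mkdir -p pics; cat > h.py <<'E'
import numpy as np, cv2
from rig import manip
def shot(n,save=None):
    d=manip.get_image(n)
    if save: cv2.imwrite('pics/'+save+'.png',d['pixels']); np.savez('pics/'+save+'.npz',**{k:np.array(v) for k,v in d.items()})
    return d
def load(s): 
    z=np.load('pics/'+s+'.npz'); return {k:z[k] for k in z.files}
def cloud(d):
    v,u=np.mgrid[0:480,0:640]; z=d['depth']
    P=np.stack([(u-d['cx'])/d['fx']*z,(v-d['cy'])/d['fy']*z,z],-1)
    W=P@d['pose'][:3,:3].T+d['pose'][:3,3]; W[z==0]=np.nan
    return W
def ray(d,u,v,h):
    r=d['pose'][:3,:3]@np.array([(u-d['cx'])/d['fx'],(v-d['cy'])/d['fy'],1]); o=d['pose'][:3,3]
    return o+r*(h-o[2])/r[2]
E
python3 - <<'E'
from h import *
print(manip.grip_point_offset)
for n in('scene','top'):
    d=shot(n,n+'0'); print(n,d['pose'].round(3).tolist(),d['fx'])
print(manip.get_state())
E
```

```text
pics
0.0187
scene [[0.685, 0.547, -0.481, 1.489], [0.728, -0.503, 0.465, -0.804], [0.013, -0.669, -0.743, 1.558], [0.0, 0.0, 0.0, 1.0]] 620.2813093170637
top [[-0.014, -0.981, 0.195, 0.214], [-1.0, 0.014, -0.001, 0.124], [-0.002, -0.195, -0.981, 1.687], [0.0, 0.0, 0.0, 1.0]] 601.6603775064143
{'clock': 0.1, 'qpos': array([ 1.20298002e+00,  2.76529861e-01,  1.50600669e+00, -2.53058000e-06,
        1.36071535e+00, -1.21018193e-01]), 'qd': array([-7.63608345e-05, -3.25752674e-03, -3.23299467e-03, -1.25500879e-03,
       -9.96803558e-05, -1.01349352e-03]), 'effort': array([ 2.43966424e-03, -4.17706275e+01, -2.46401632e+01, -1.47125743e-04,
        5.91059506e-03,  2.47318360e-05]), 'position': array([0.14031647, 0.5571256 , 0.23052724]), 'ee_rot': array([-1.99561697e-04,  1.23085816e-01,  9.92395684e-01, -8.05268504e-04]), 'contact_force': array([-0.36876526, -0.03060644,  0.43270066]), 'moment': array([-0.02029815,  0.00207191,  0.02167506]), 'gripper_force': 0.0, 'width': 0.08569326809019838}
```

View pics/top0.png

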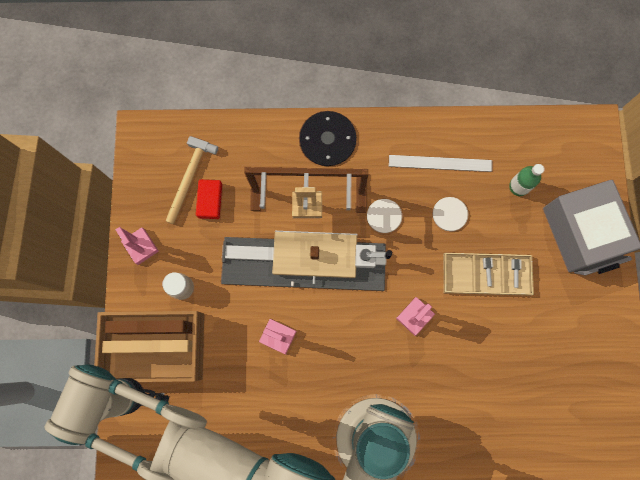

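View pics/scene0.png

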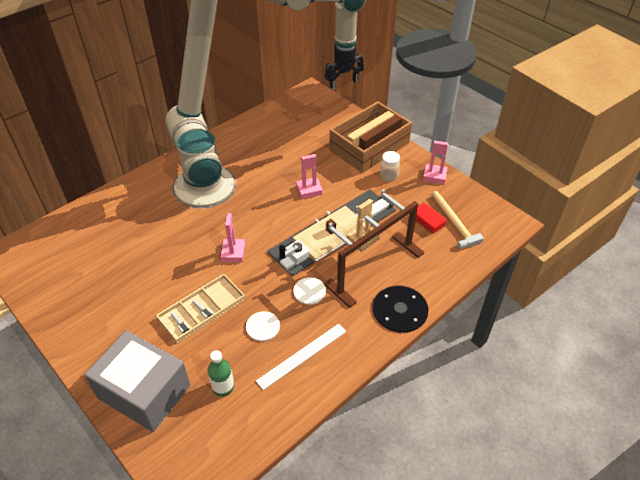

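The top view shows the track at (305,263), with its grip at (315,253), pointer near (314,281), mark near (292,283) and lever post at (388,254). One float hangs on the middle hook at (306,202). Two bits are in the tray at (489,271) and (517,271), and the coasters are at (384,215) and (450,213). The pink floats are look-alikes. Next I'll measure.

```bash
python3 - <<'E'
from h import *
d=load('top0'); im=d['pixels']; W=cloud(d)
c=im[155:310,215:545]; c=cv2.resize(c,None,fx=2.4,fy=2.4,interpolation=cv2.INTER_CUBIC); cv2.imwrite('pics/c1.png',c)
hsv=cv2.cvtColor(im,cv2.COLOR_BGR2HSV)
# dark base plate
def blob(m,lab,h,amin=30):
    n,l,s,ce=cv2.connectedComponentsWithStats(m.astype(np.uint8))
    for i in range(1,n):
        if s[i,4]>=amin:
            mm=l==i; r=cv2.minAreaRect(np.argwhere(mm)[:,::-1].astype(np.float32))
            print(lab,ce[i].round(1),s[i,4],ray(d,*ce[i],h).round(4)[:2],'z',np.nanmedian(W[mm][:,2]).round(4),'rect',[np.round(q,1) for q in r])
R=np.zeros((480,640),bool); R[150:310,215:545]=1
white=(hsv[...,1]<40)&(hsv[...,2]>190)&R
blob(white,'white',.009,5)
Z=W[...,2]
blob((Z>.035)&(Z<.046)&R,'deckZ',.04,100)
blob((Z>.075)&(Z<.093)&R,'grip/',.084,8)
blob((Z>.1)&(Z<.113)&R,'post',.108,5)
blob((Z>.19)&(Z<.206)&R,'rack',.2,20)
blob((Z>.22)&R,'tab',.25,5)
blob((Z>.016)&(Z<.03)&R,'tray',.022,50)
dark=(hsv[...,2]<75)&(Z<.015)&R
blob(dark,'plate',.008,200)
E
```

```text
white [439.7 162.6] 1103 [ 0.7656 -0.2071] z 0.0056 rect [array([439.5, 162.5]), array([101.6,  11. ]), np.float64(2.9)]
white [538.  168.4] 83 [ 0.7437 -0.4922] z 0.1702 rect [array([538. , 168.5]), array([9.2, 9.2]), np.float64(45.0)]
white [514.4 179.4] 27 [ 0.7115 -0.4212] z 0.0622 rect [array([514.1, 179.1]), array([7.6, 4.9]), np.float64(81.9)]
white [450.6 213.6] 826 [ 0.6125 -0.2309] z 0.0097 rect [array([449.5, 213.5]), array([33., 33.]), np.float64(90.0)]
white [383.2 204.3] 151 [ 0.6427 -0.0385] z 0.0092 rect [array([384. , 203.5]), array([28.,  7.]), np.float64(-0.0)]
white [375.7 219.8] 189 [ 0.5973 -0.0156] z 0.0096 rect [array([375. , 220.5]), array([13., 16.]), np.float64(90.0)]
white [394.5 221. ] 137 [ 0.5931 -0.0692] z 0.0093 rect [array([395., 222.]), array([14., 10.]), np.float64(90.0)]
white [286. 231.] 7 [0.5685 0.241 ] z 0.0318 rect [array([286., 231.]), array([6., 0.]), np.float64(180.0)]
white [310.5 232. ] 6 [0.5645 0.1712] z 0.0347 rect [array([310.5, 232. ]), array([5., 0.]), np.float64(180.0)]
white [363.3 254.8] 219 [0.4966 0.0225] z 0.0546 rect [array(
[... 3662 characters left out ...]
64(90.0)]
tray [380. 261.] 69 [ 0.4761 -0.0229] z 0.0205 rect [array([380., 261.]), array([ 6., 10.]), np.float64(90.0)]
tray [515.9 267.4] 109 [ 0.4525 -0.4018] z 0.0201 rect [array([515.5, 271.5]), array([25.,  9.]), np.float64(90.0)]
tray [450.1 288.5] 51 [ 0.3961 -0.2149] z 0.0221 rect [array([453. , 284.5]), array([15., 18.]), np.float64(90.0)]
tray [414.3 304.4] 124 [ 0.3536 -0.1139] z 0.024 rect [array([413.5, 306.5]), array([11.3, 17. ]), np.float64(45.0)]
plate [327.4 156.2] 563 [0.7905 0.1197] z 0.0075 rect [array([327.5, 157.5]), array([15., 51.]), np.float64(90.0)]
plate [356.4 274.8] 416 [0.44   0.0432] z 0.0084 rect [array([350.6, 276.3]), array([14.4, 69.2]), np.float64(81.0)]
```

View pics/c1.png

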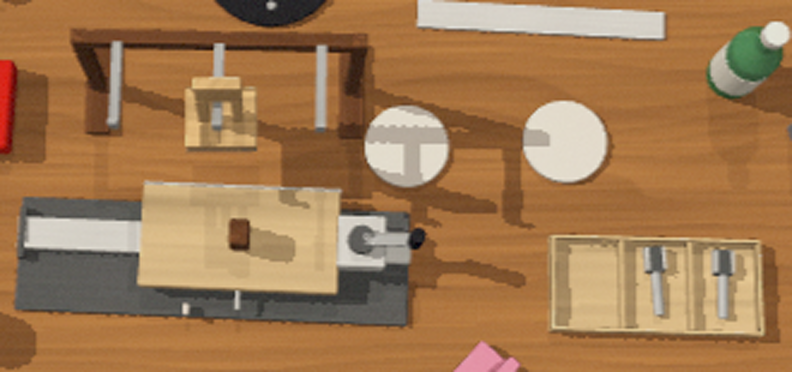

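The crop gives pivot, grip and post positions that match the 200 mm grip-to-post distance (198.6 measured), so the track yaw is about -3.2°. I'll move over the post now.

```bash
python3 -m pendant '[{"jaw":-0.2,"tx":4,"ty":-6,"az":-10},{"jaw":-0.2,"tx":8,"ty":-12,"az":-20},{"jaw":-0.2,"tx":12,"ty":-18,"az":-30},{"jaw":-0.2,"tx":16,"ty":-25,"az":-40},{"jaw":-0.2,"tx":20,"ty":-32,"az":-50},{"jaw":-0.2,"tx":24,"ty":-39,"az":-60},{"jaw":-0.2,"tx":28,"ty":-46,"az":-70},{"jaw":-0.2,"tx":31,"ty":-53,"az":-79},{"jaw":-0.2,"tx":34.4,"ty":-59.6,"az":-79},{"jaw":-0.2,"tx":34.4,"ty":-59.6,"az":-79}]' 20
python3 -m pendant '[{"jaw":-0.2},{"jaw":-0.2},{"jaw":-0.2}]'
python3 - <<'E'
from h import *
d=shot('wrist','w1'); print(d['pose'].round(3).tolist())
s=manip.get_state(); print(s['qpos'].round(2))
W=cloud(d);Z=W[...,2]
for lo,hi,n in((.1,.115,'post'),(.075,.095,'grip')):
    m=(Z>lo)&(Z<hi); print(n,m.sum(),np.nanmean(W[m],0) if m.any() else 0)
E
```

```text
[[0.244, 0.923, 0.297, 0.064], [0.97, -0.231, -0.077, 0.576], [-0.002, 0.307, -0.952, 0.373], [0.0, 0.0, 0.0, 1.0]]
[ 1.2   0.28  1.51  0.    1.36 -0.12]
post 16053 [0.24514447 0.5952294  0.10423925]
grip 13978 [0.23095757 0.60666093 0.08563182]invalid input at $[0]: expected keys jaw, tx, ty, tz, ax, ay, az
invalid input at $[0]: expected keys jaw, tx, ty, tz, ax, ay, az
```

View pics/w1.png

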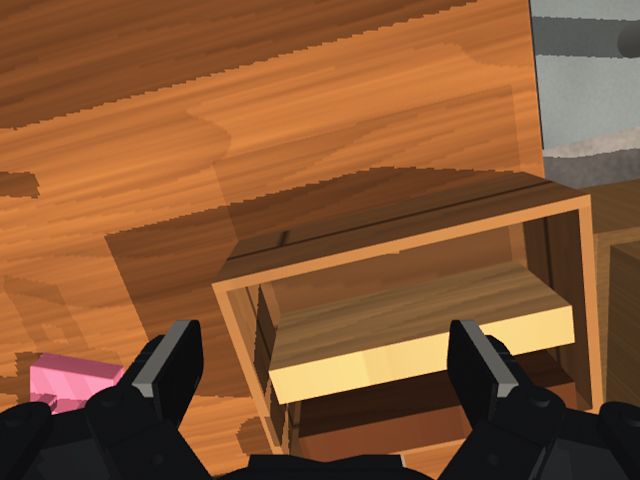

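The wrist view still shows the start pose, with the box below and the fingers at (170,360) and (480,360). The move was refused because every key is required in each row.

```bash
python3 -m pendant '[{"jaw":-0.2,"tx":4,"ty":-6,"tz":0,"ax":0,"ay":0,"az":-10},{"jaw":-0.2,"tx":8,"ty":-12,"tz":0,"ax":0,"ay":0,"az":-20},{"jaw":-0.2,"tx":12,"ty":-18,"tz":0,"ax":0,"ay":0,"az":-30},{"jaw":-0.2,"tx":16,"ty":-25,"tz":0,"ax":0,"ay":0,"az":-40},{"jaw":-0.2,"tx":20,"ty":-32,"tz":0,"ax":0,"ay":0,"az":-50},{"jaw":-0.2,"tx":24,"ty":-39,"tz":0,"ax":0,"ay":0,"az":-60},{"jaw":-0.2,"tx":28,"ty":-46,"tz":0,"ax":0,"ay":0,"az":-70},{"jaw":-0.2,"tx":31,"ty":-53,"tz":0,"ax":0,"ay":0,"az":-79},{"jaw":-0.2,"tx":34.4,"ty":-59.6,"tz":0,"ax":0,"ay":0,"az":-79},{"jaw":-0.2,"tx":34.4,"ty":-59.6,"tz":0,"ax":0,"ay":0,"az":-79}]' 20
python3 -m pendant '[{"jaw":-0.2,"tx":0,"ty":0,"tz":0,"ax":0,"ay":0,"az":0},{"jaw":-0.2,"tx":0,"ty":0,"tz":0,"ax":0,"ay":0,"az":0},{"jaw":-0.2,"tx":0,"ty":0,"tz":0,"ax":0,"ay":0,"az":0}]'
python3 - <<'E'
from h import *
d=shot('wrist','w2'); print(d['pose'].round(3).tolist())
s=manip.get_state(); print(s['qpos'].round(2))
W=cloud(d);Z=W[...,2]
for lo,hi,n in((.1,.115,'post'),(.075,.095,'grip')):
    m=(Z>lo)&(Z<hi); print(n,m.sum(),np.nanmean(W[m],0) if m.any() else 0)
E
```

```text
clock: 1.4
position: [0.4559, 0.0165, 0.2313]
ee_rot: [0.0, 0.726, 0.687, 0.0]
contact_force: [1.1, -0.1, -0.1]
width: 0.034
gripper_force: 0.0
clock: 1.78
position: [0.4546, 0.0197, 0.2312]
ee_rot: [-0.0, 0.726, 0.688, -0.0]
contact_force: [-0.3, 0.3, -0.1]
width: 0.0341
gripper_force: 0.0
[[0.999, -0.05, -0.017, 0.459], [-0.053, -0.95, -0.307, 0.098], [-0.001, 0.307, -0.952, 0.374], [0.0, 0.0, 0.0, 1.0]]
[-0.11  0.09  1.74  0.    1.31 -0.06]
post 1863 [0.58920416 0.11441397 0.11032082]
grip 1610 [0.51837829 0.09869127 0.08394961]
```

View pics/w2.png

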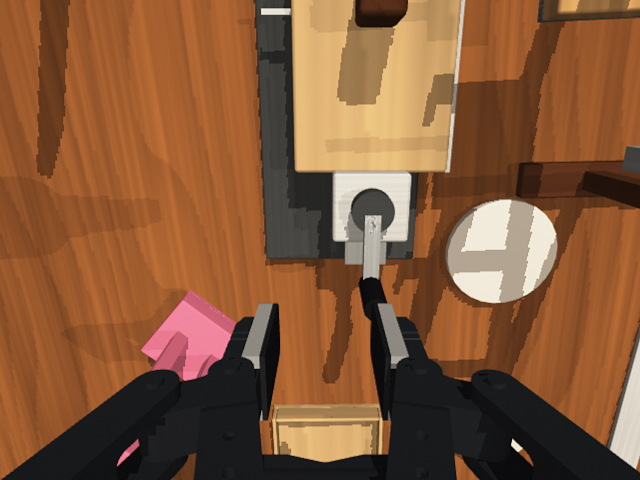

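The wrist view has the lever pivot at (373,210), the post top near (372,298) and the pointer at (275,12). I'll check the positions by rays.

```bash
python3 - <<'E'
from h import *
d=load('w2'); hsv=cv2.cvtColor(d['pixels'],cv2.COLOR_BGR2HSV)
print('pivot',ray(d,373,210,.068),'post',ray(d,372,290,.108),ray(d,372,284,.108),'ptr',ray(d,263,12,.03),d['fx'])
m=(d['pixels'].max(2)<40); m[330:]=0; m[:,:340]=0;m[:260]=0; m[:,400:]=0
p=np.argwhere(m); print(len(p),p.min(0),p.max(0),[ (r,np.where(m[r])[0][[0,-1]]) for r in range(275,315,5) if m[r].any()])
E
```

```text
pivot [0.48994921 0.02174833 0.068     ] post [ 0.48416771 -0.02426336  0.108     ] [ 0.48424981 -0.01981641  0.108     ] ptr [0.41696767 0.16360413 0.03      ] 424.9705324986553
908 [277 359] [329 399] [(280, array([360, 379])), (285, array([359, 380])), (290, array([360, 382])), (295, array([361, 383])), (300, array([362, 385])), (305, array([363, 376])), (310, array([364, 378]))]
```

```bash
python3 -m pendant '[{"jaw":-0.2,"tx":3,"ty":-5.9,"tz":0,"ax":0,"ay":0,"az":0},{"jaw":-0.2,"tx":3,"ty":-5.9,"tz":0,"ax":0,"ay":0,"az":0},{"jaw":-0.2,"tx":3,"ty":-5.9,"tz":-5,"ax":0,"ay":0,"az":0},{"jaw":-0.2,"tx":3,"ty":-5.9,"tz":-9,"ax":0,"ay":0,"az":0},{"jaw":-0.2,"tx":3,"ty":-5.9,"tz":-12,"ax":0,"ay":0,"az":0},{"jaw":-0.2,"tx":3,"ty":-5.9,"tz":-15.1,"ax":0,"ay":0,"az":0},{"jaw":-0.2,"tx":3,"ty":-5.9,"tz":-15.1,"ax":0,"ay":0,"az":0},{"jaw":-0.2,"tx":3,"ty":-5.9,"tz":-15.1,"ax":0,"ay":0,"az":0}]'
python3 - <<'E'
import numpy as np
p=np.array([.4894,.0211]) # pivot
y=np.array([.0559,.9984]); x=np.array([.9984,-.0559])
P0=p-.06*y
for th in np.radians([0,10,20,30,40,50,60,70,78,80,84]):
    q=p+.06*(-np.cos(th)*y-np.sin(th)*x); print(round(np.degrees(th)),(100*(q-P0)).round(2))
print(P0)
E
```

```text
clock: 2.82
position: [0.486, -0.0398, 0.0814]
ee_rot: [0.001, 0.726, 0.688, 0.001]
contact_force: [-0.0, -0.3, 0.7]
width: 0.0344
gripper_force: 0.0
0 [0. 0.]
10 [-1.04  0.15]
20 [-2.03  0.48]
30 [-2.95  0.97]
40 [-3.77  1.62]
50 [-4.47  2.4 ]
60 [-5.02  3.29]
70 [-5.41  4.26]
78 [-5.59  5.07]
80 [-5.62  5.28]
84 [-5.66  5.7 ]
[ 0.486046 -0.038804]
```

```bash
python3 -m pendant '[{"jaw":-0.2,"tx":-1.04,"ty":0.15,"tz":0,"ax":0,"ay":0,"az":-10},{"jaw":-0.2,"tx":-2.03,"ty":0.48,"tz":0,"ax":0,"ay":0,"az":-20},{"jaw":-0.2,"tx":-2.95,"ty":0.97,"tz":0,"ax":0,"ay":0,"az":-30},{"jaw":-0.2,"tx":-3.77,"ty":1.62,"tz":0,"ax":0,"ay":0,"az":-40},{"jaw":-0.2,"tx":-4.47,"ty":2.4,"tz":0,"ax":0,"ay":0,"az":-50},{"jaw":-0.2,"tx":-5.02,"ty":3.29,"tz":0,"ax":0,"ay":0,"az":-60},{"jaw":-0.2,"tx":-5.41,"ty":4.26,"tz":0,"ax":0,"ay":0,"az":-70},{"jaw":-0.2,"tx":-5.59,"ty":5.07,"tz":0,"ax":0,"ay":0,"az":-78},{"jaw":-0.2,"tx":-5.59,"ty":5.07,"tz":0,"ax":0,"ay":0,"az":-78},{"jaw":-0.2,"tx":-5.59,"ty":5.07,"tz":0,"ax":0,"ay":0,"az":-78}]'
python3 -m pendant '[{"jaw":-0.2,"tx":-0.03,"ty":0.2,"tz":0,"ax":0,"ay":0,"az":-2},{"jaw":-0.2,"tx":-0.06,"ty":0.4,"tz":0,"ax":0,"ay":0,"az":-4},{"jaw":-0.2,"tx":-0.06,"ty":0.4,"tz":0,"ax":0,"ay":0,"az":-4}]'
```

```text
clock: 4.08
position: [0.4303, 0.0102, 0.0812]
ee_rot: [0.0, 0.997, 0.078, 0.001]
contact_force: [0.5, -0.2, 0.4]
width: 0.034
gripper_force: 0.0
clock: 4.45
position: [0.4297, 0.0137, 0.0808]
ee_rot: [0.0, 0.999, 0.043, 0.001]
contact_force: [1.2, -0.6, 1.4]
width: 0.0341
gripper_force: 0.8
```

```bash
python3 -m pendant '[{"jaw":-0.2,"tx":0,"ty":0.15,"tz":0,"ax":0,"ay":0,"az":0},{"jaw":-0.2,"tx":0,"ty":0.3,"tz":0,"ax":0,"ay":0,"az":0},{"jaw":-0.2,"tx":0,"ty":0.3,"tz":0,"ax":0,"ay":0,"az":0}]'
python3 - <<'E'
from h import *
d=shot('wrist','w3'); print(d['pose'].round(3).tolist()); shot('top','t3')
E
```

```text
clock: 4.82
position: [0.4292, 0.0154, 0.0805]
ee_rot: [0.002, 0.999, 0.044, 0.0]
contact_force: [-0.4, -7.4, 2.0]
width: 0.0343
gripper_force: 3.9
[[0.088, -0.948, -0.306, 0.507], [-0.996, -0.082, -0.031, 0.023], [0.004, 0.308, -0.952, 0.223], [0.0, 0.0, 0.0, 1.0]]
```

View pics/w3.png

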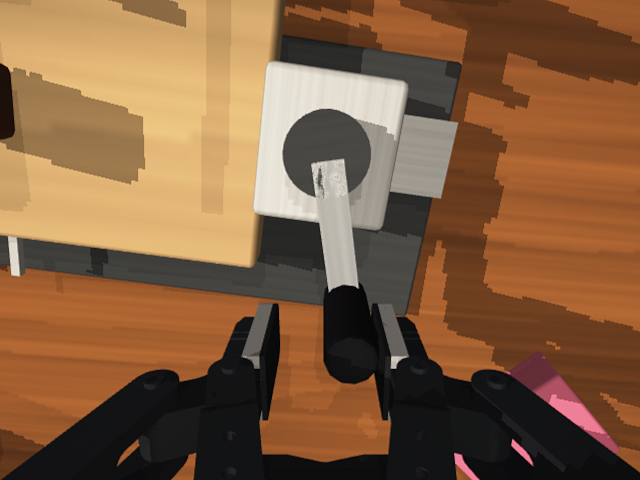

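Pivot (327,153), lever-arm edges (312,163)-(327,285) and (345,160)-(357,285). The post rests against the right finger. I'll compute the lever angle by rays.

```bash
python3 - <<'E'
from h import *
d=load('w3')
a=lambda p,q,h:(lambda v:np.degrees(np.arctan2(v[1],v[0])))(ray(d,*q,h)-ray(d,*p,h))
print('lever L',a((312,163),(327,285),.068),'R',a((345,160),(357,285),.068),'block',a((268,62),(254,213),.054),a((407,82),(383,229),.054))
print('deck edge',a((0,237),(250,267),.04),'pivot',ray(d,327,153,.062),'post top',ray(d,351,362,.108))
print('plate edge',a((283,37),(460,65),.008))
t=load('t3'); W=cloud(t); Z=W[...,2]
m=(Z>.075)&(Z<.093); m[:240]=0;m[265:]=0;m[:,:300]=0;m[:,330:]=0; print('grip',np.argwhere(m).mean(0),ray(t,*np.argwhere(m).mean(0)[::-1],.084))
E
```

```text
lever L -168.42880044268037 R -168.60056001369182 block 176.98985867955182 178.48532546214258
deck edge -92.45237443779558 pivot [0.49003407 0.01954679 0.062     ] post top [0.43146151 0.00718294 0.108     ]
plate edge -93.16674254202296
grip [251.12631579 313.93684211] [0.49589324 0.1602663  0.084     ]
```

The lever is at its stop (post bearing about −167°, expected −167.7°) and the carriage hasn't moved. Next I back off, lift, turn the gripper round so the camera stays clear of the float, and go to the grip.

```bash
python3 -m pendant '[{"jaw":-0.2,"tx":0,"ty":-0.6,"tz":0,"ax":0,"ay":0,"az":0},{"jaw":-0.2,"tx":0,"ty":-0.6,"tz":3,"ax":0,"ay":0,"az":0},{"jaw":-0.2,"tx":0,"ty":-0.6,"tz":8,"ax":0,"ay":0,"az":0},{"jaw":0.2,"tx":0,"ty":0,"tz":12,"ax":0,"ay":0,"az":10},{"jaw":0.2,"tx":0,"ty":0,"tz":12,"ax":0,"ay":0,"az":20},{"jaw":0.2,"tx":0,"ty":0,"tz":12,"ax":0,"ay":0,"az":30},{"jaw":0.2,"tx":0,"ty":0,"tz":12,"ax":0,"ay":0,"az":40},{"jaw":0.2,"tx":0,"ty":0,"tz":12,"ax":0,"ay":0,"az":50},{"jaw":0.2,"tx":0,"ty":0,"tz":12,"ax":0,"ay":0,"az":60},{"jaw":0.2,"tx":0,"ty":0,"tz":12,"ax":0,"ay":0,"az":70}]'
python3 -m pendant '[{"jaw":0.2,"tx":0,"ty":0,"tz":0,"ax":0,"ay":0,"az":10},{"jaw":0.2,"tx":1,"ty":2,"tz":0,"ax":0,"ay":0,"az":20},{"jaw":0.2,"tx":2,"ty":4,"tz":0,"ax":0,"ay":0,"az":30},{"jaw":0.2,"tx":3,"ty":6,"tz":0,"ax":0,"ay":0,"az":40},{"jaw":0.2,"tx":4,"ty":8,"tz":0,"ax":0,"ay":0,"az":50},{"jaw":0.2,"tx":5,"ty":10,"tz":0,"ax":0,"ay":0,"az":60},{"jaw":0.2,"tx":6,"ty":12,"tz":0,"ax":0,"ay":0,"az":70},{"jaw":0.2,"tx":6.6,"ty":14.4,"tz":0,"ax":0,"ay":0,"az":80},{"jaw":0.2,"tx":6.6,"ty":14.4,"tz":0,"ax":0,"ay":0,"az":90},{"jaw":0.2,"tx":6.6,"ty":14.4,"tz":0,"ax":0,"ay":0,"az":100}]'
python3 -m pendant '[{"jaw":0.2,"tx":0,"ty":0,"tz":0,"ax":0,"ay":0,"az":1.8},{"jaw":0.2,"tx":0,"ty":0,"tz":0,"ax":0,"ay":0,"az":1.8},{"jaw":0.2,"tx":0,"ty":0,"tz":0,"ax":0,"ay":0,"az":1.8}]'
cat >> h.py <<'E'
def jaw():
    from scipy.spatial.transform import Rotation as R
    w,x,y,z=manip.get_state()['ee_rot']; M=R.from_quat([x,y,z,w]).as_matrix()
    return np.degrees(np.arctan2(M[1,1],M[0,1])),M[:,2].round(3)
E
python3 -c "
from h import *
print(jaw(),manip.get_state()['qpos'].round(2))
d=shot('wrist','w4')"
```

```text
clock: 6.18
position: [0.4284, 0.0177, 0.1999]
ee_rot: [-0.001, 0.792, 0.61, 0.0]
contact_force: [0.1, 0.9, 0.7]
width: 0.0512
gripper_force: 0.0
clock: 7.42
position: [0.4943, 0.162, 0.1997]
ee_rot: [-0.001, 0.041, 0.999, 0.001]
contact_force: [0.2, 0.1, 0.2]
width: 0.0516
gripper_force: 0.0
clock: 7.8
position: [0.4948, 0.1611, 0.2003]
ee_rot: [-0.0, 0.03, 1.0, 0.0]
contact_force: [0.5, -0.8, -0.3]
width: 0.0516
gripper_force: 0.0
(np.float64(86.5745169270335), array([-0.,  0., -1.])) [ 0.18  0.21  1.67  0.    1.26 -1.33]
```

View pics/w4.png

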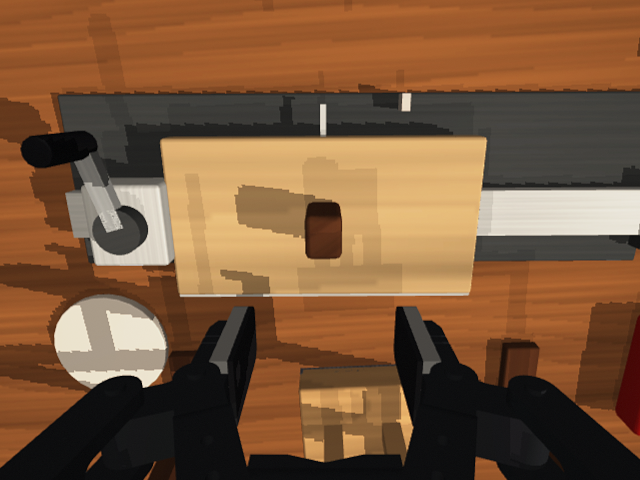

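Pointer tip at (323,104), mark at (405,101), grip at (323,230). Now the travel.

```bash
cat > meas.py <<'E'
import sys
from h import *
d=load(sys.argv[1]) if len(sys.argv)>1 else shot('wrist')
im=d['pixels'];W=cloud(d);g=cv2.cvtColor(im,cv2.COLOR_BGR2HSV)
y=np.array([.0559,.9984]); x=np.array([.9984,-.0559])
plate=(W[...,2]>-.02)&(W[...,2]<.034)
m=((g[...,1]<45)&(g[...,2]>150)&plate).astype(np.uint8)
n,l,s,c=cv2.connectedComponentsWithStats(m)
for i in range(1,n):
    if 40<s[i,4]<900 and s[i,2]<40:
        mm=l==i; z=np.nanpercentile(W[mm][:,2],[10,50,90])
        w=ray(d,*c[i],z[1]); print(c[i].round(1),s[i],'z',z.round(4),w.round(4),'along y',(w[:2]@y).round(4),'x',(w[:2]@x).round(4))
E
python3 meas.py w4
```

```text
[406.1 100.9] [402  93   9  17 123] z [0.0225 0.0237 0.0248] [0.4172 0.2235 0.0237] along y 0.2465 x 0.4041
[322.5 118.8] [320 104   6  31 182] z [0.0307 0.0318 0.0328] [0.4257 0.1634 0.0318] along y 0.1869 x 0.4158
```

```bash
python3 -m pendant '[{"jaw":0.2,"tx":0.1,"ty":-0.1,"tz":-5,"ax":0,"ay":0,"az":0},{"jaw":0.2,"tx":0.1,"ty":-0.1,"tz":-10,"ax":0,"ay":0,"az":0},{"jaw":0.2,"tx":0.1,"ty":-0.1,"tz":-14.3,"ax":0,"ay":0,"az":0},{"jaw":0.2,"tx":0.1,"ty":-0.1,"tz":-14.3,"ax":0,"ay":0,"az":0},{"jaw":-0.8,"tx":0.1,"ty":-0.1,"tz":-14.3,"ax":0,"ay":0,"az":0},{"jaw":-0.8,"tx":0.1,"ty":-0.1,"tz":-14.3,"ax":0,"ay":0,"az":0},{"jaw":-0.8,"tx":0.1,"ty":-0.1,"tz":-14.3,"ax":0,"ay":0,"az":0},{"jaw":-0.8,"tx":0.1,"ty":-0.1,"tz":-14.3,"ax":0,"ay":0,"az":0},{"jaw":-0.8,"tx":0.1,"ty":-0.1,"tz":-14.3,"ax":0,"ay":0,"az":0},{"jaw":-0.8,"tx":0.1,"ty":-0.1,"tz":-14.3,"ax":0,"ay":0,"az":0}]' 40
```

```text
clock: 9.1
position: [0.4977, 0.1601, 0.0595]
ee_rot: [0.002, 0.029, 1.0, 0.0]
contact_force: [-0.2, -1.4, 7.1]
width: 0.0232
gripper_force: 42.8
```

```bash
python3 -m pendant '[{"jaw":-0.8,"tx":0.06,"ty":1,"tz":0,"ax":0,"ay":0,"az":0},{"jaw":-0.8,"tx":0.11,"ty":2,"tz":0,"ax":0,"ay":0,"az":0},{"jaw":-0.8,"tx":0.17,"ty":3,"tz":0,"ax":0,"ay":0,"az":0},{"jaw":-0.8,"tx":0.22,"ty":4,"tz":0,"ax":0,"ay":0,"az":0},{"jaw":-0.8,"tx":0.28,"ty":5,"tz":0,"ax":0,"ay":0,"az":0},{"jaw":-0.8,"tx":0.32,"ty":5.7,"tz":0,"ax":0,"ay":0,"az":0},{"jaw":-0.8,"tx":0.32,"ty":5.7,"tz":0,"ax":0,"ay":0,"az":0},{"jaw":-0.8,"tx":0.32,"ty":5.7,"tz":0,"ax":0,"ay":0,"az":0}]'
python3 -c "
from h import *
shot('wrist','w5')"; python3 meas.py w5
```

```text
clock: 10.1
position: [0.5007, 0.2155, 0.0595]
ee_rot: [0.002, 0.028, 1.0, -0.001]
contact_force: [1.1, -8.4, 8.1]
width: 0.0234
gripper_force: 43.0
[327.5 112.4] [319  78  23  75 873] z [0.0236 0.0314 0.0324] [0.425  0.2205 0.0314] along y 0.2439 x 0.412
```

```bash
python3 - <<'E'
from h import *
d=load('w5'); c=d['pixels'][60:170,280:380]; cv2.imwrite('pics/c5.png',cv2.resize(c,None,fx=5,fy=5,interpolation=cv2.INTER_NEAREST))
W=cloud(d);print(W[[85,100,112],:,2][:,315:345].round(3))
E
```

```text
[[0.009 0.008 0.008 0.007 0.008 0.006 0.008 0.007 0.009 0.008 0.009 0.008
  0.023 0.023 0.024 0.024 0.023 0.024 0.023 0.024 0.024 0.024 0.024 0.024
  0.023 0.023 0.025 0.007 0.008 0.009]
 [0.009 0.008 0.008 0.007 0.031 0.032 0.032 0.032 0.031 0.032 0.032 0.033
  0.032 0.032 0.031 0.023 0.024 0.025 0.023 0.025 0.023 0.025 0.025 0.023
  0.024 0.023 0.024 0.008 0.008 0.007]
 [0.007 0.007 0.009 0.009 0.033 0.031 0.032 0.033 0.032 0.031 0.033 0.032
  0.032 0.032 0.031 0.007 0.008 0.008 0.008 0.007 0.007 0.009 0.007 0.008
  0.006 0.008 0.007 0.006 0.007 0.009]]
```

View pics/c5.png

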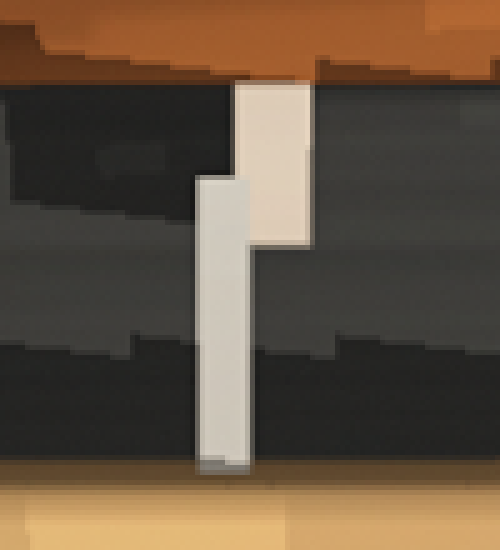

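The pointer spans columns 319–329.5 (tip at row 95) and the mark spans 326.8–342.

```bash
python3 - <<'E'
from h import *
d=load('w5'); y=np.array([.0559,.9984])
for h in (.03,.032): print(1000*(ray(d,334.0,90,.024)[:2]@y-ray(d,324.1,100,h)[:2]@y), 1000*(ray(d,341.5,90,.024)-ray(d,326.6,90,.024)))
E
```

```text
3.8753260365650966 [0.33204946 5.85490679 0.        ]
3.866857671125601 [0.33204946 5.85490679 0.        ]
```

```bash
python3 -m pendant '[{"jaw":-0.8,"tx":0.01,"ty":0.2,"tz":0,"ax":0,"ay":0,"az":0},{"jaw":-0.8,"tx":0.02,"ty":0.38,"tz":0,"ax":0,"ay":0,"az":0},{"jaw":-0.8,"tx":0.02,"ty":0.38,"tz":0,"ax":0,"ay":0,"az":0},{"jaw":-0.8,"tx":0.02,"ty":0.38,"tz":0,"ax":0,"ay":0,"az":0}]'
cat > pm.py <<'E'
from h import *
d=shot('wrist'); W=cloud(d)[...,2]; W[170:]=np.nan; W[:,:290]=np.nan; W[:,370:]=np.nan
y=np.array([.0559,.9984])
def cen(rows,lo,hi):
    r=[np.where((W[v]>lo)&(W[v]<hi))[0] for v in rows]; return np.median([(q[0]+q[-1])/2 for q in r if len(q)]),np.median([len(q) for q in r if len(q)])
mk=cen(range(80,92),.0205,.0275); pt=cen(range(105,130),.029,.035)
print(mk,pt,1000*(ray(d,mk[0],86,.024)[:2]@y-ray(d,pt[0],117,.0318)[:2]@y))
E
python3 pm.py
```

```text
clock: 10.65
position: [0.5008, 0.2183, 0.0595]
ee_rot: [0.002, 0.028, 1.0, -0.002]
contact_force: [1.0, -11.8, 8.7]
width: 0.0231
gripper_force: 43.0
(np.float64(327.0), np.float64(15.0)) (np.float64(324.0), np.float64(11.0)) 1.140732428311697
```

```bash
python3 -m pendant '[{"jaw":-0.8,"tx":0.01,"ty":0.12,"tz":0,"ax":0,"ay":0,"az":0},{"jaw":-0.8,"tx":0.01,"ty":0.12,"tz":0,"ax":0,"ay":0,"az":0},{"jaw":-0.8,"tx":0.01,"ty":0.12,"tz":0,"ax":0,"ay":0,"az":0},{"jaw":-0.8,"tx":0.01,"ty":0.12,"tz":0,"ax":0,"ay":0,"az":0}]'
python3 pm.py
```

```text
clock: 11.2
position: [0.5009, 0.2193, 0.0595]
ee_rot: [0.002, 0.028, 1.0, -0.002]
contact_force: [0.3, -11.5, 7.9]
width: 0.0232
gripper_force: 43.1
(np.float64(324.0), np.float64(15.0)) (np.float64(324.0), np.float64(11.0)) -0.03914186836728728
```

```bash
python3 -m pendant '[{"jaw":-0.8,"tx":0,"ty":-0.14,"tz":0,"ax":0,"ay":0,"az":0},{"jaw":-0.8,"tx":0,"ty":-0.14,"tz":0,"ax":0,"ay":0,"az":0},{"jaw":0.2,"tx":0,"ty":-0.14,"tz":0,"ax":0,"ay":0,"az":0},{"jaw":0.2,"tx":0,"ty":-0.14,"tz":0,"ax":0,"ay":0,"az":0},{"jaw":0.2,"tx":0,"ty":-0.14,"tz":0,"ax":0,"ay":0,"az":0},{"jaw":0.2,"tx":0,"ty":-0.14,"tz":0,"ax":0,"ay":0,"az":0}]'
python3 pm.py
python3 -m pendant '[{"jaw":0.2,"tx":0,"ty":0,"tz":5,"ax":0,"ay":0,"az":0},{"jaw":0.2,"tx":0,"ty":0,"tz":10,"ax":0,"ay":0,"az":0},{"jaw":0.2,"tx":0,"ty":0,"tz":14,"ax":0,"ay":0,"az":0},{"jaw":0.2,"tx":0,"ty":0,"tz":14,"ax":0,"ay":0,"az":0}]'
python3 -c "
from h import *
print(jaw())
shot('wrist','w6');shot('top','t6')"; python3 meas.py w6;python3 meas.py t6
```

```text
clock: 12.0
position: [0.4993, 0.221, 0.0572]
ee_rot: [-0.0, 0.029, 1.0, 0.0]
contact_force: [-0.2, -0.1, 0.6]
width: 0.0508
gripper_force: 0.0
(np.float64(319.5), np.float64(16.0)) (np.float64(319.5), np.float64(10.0)) -0.030108111614107758
clock: 12.55
position: [0.5016, 0.2216, 0.2009]
ee_rot: [0.004, 0.029, 1.0, 0.001]
contact_force: [-0.8, 0.4, -0.9]
width: 0.0515
gripper_force: 0.0
(np.float64(86.66680540070207), array([ 0.008,  0.002, -1.   ]))
[320.2 105.6] [317  86   8  43 257] z [0.0234 0.0312 0.0325] [0.4249 0.223  0.0312] along y 0.2463 x 0.4117
[ 60.8 190. ] [ 44 189  35   4 101] z [0.019  0.0199 0.0207] [0.4752 0.0202 0.0199] along y 0.0467 x 0.4733
[  8.  325.3] [  0 299  23  47 726] z [0.008  0.0089 0.0098] [ 0.5938 -0.0638  0.0089] along y -0.0305 x 0.5964
[200.9 143.9] [187 137  29  15 207] z [0.0202 0.0258 0.0302] [0.8273 0.4868 0.0258] along y 0.5323 x 0.7988
[383.8 215.4] [367 199  34  34 899] z [0.004  0.0095 0.0147] [ 0.6099 -0.0391  0.0095] along y -0.005 x 0.6111
[238.5 251.9] [225 245  27  14 334] z [0.0143 0.0198 0.0253] [0.5082 0.3739 0.0198] along y 0.4017 x 0.4865
[369.6 257.2] [354 251  32  14 404] z [0.016  0.021  0.0257] [0.4875 0.0056 0.021 ] along y 0.0328 x 0.4864
[488.2 276.7] [486 268   5  18  62] z [0.0107 0.016  0.0221] [ 0.4282 -0.3244  0.016 ] along y -0.3 x 0.4456
[515.5 278.4] [514 270   4  18  71] z [0.0104 0.0163 0.0213] [ 0.4223 -0.4004  0.0163] along y -0.3761 x 0.444
```

View pics/w6.png

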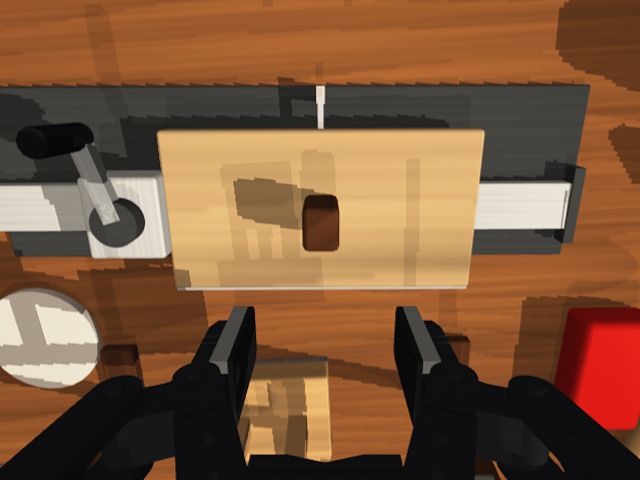

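The view shows the pointer tip lying on the mark at (320,95) and the lever still open, with its post at (40,142). Now I straddle the post and swing it back.

```bash
python3 -m pendant '[{"jaw":-0.2,"tx":-1,"ty":-2,"tz":0,"ax":0,"ay":0,"az":-10},{"jaw":-0.2,"tx":-2,"ty":-4,"tz":0,"ax":0,"ay":0,"az":-20},{"jaw":-0.2,"tx":-3,"ty":-6,"tz":0,"ax":0,"ay":0,"az":-30},{"jaw":-0.2,"tx":-4,"ty":-8,"tz":0,"ax":0,"ay":0,"az":-40},{"jaw":-0.2,"tx":-5,"ty":-10,"tz":0,"ax":0,"ay":0,"az":-50},{"jaw":-0.2,"tx":-6,"ty":-12,"tz":0,"ax":0,"ay":0,"az":-60},{"jaw":-0.2,"tx":-6.7,"ty":-14,"tz":0,"ax":0,"ay":0,"az":-70},{"jaw":-0.2,"tx":-6.7,"ty":-15.4,"tz":0,"ax":0,"ay":0,"az":-80},{"jaw":-0.2,"tx":-6.7,"ty":-15.4,"tz":0,"ax":0,"ay":0,"az":-90},{"jaw":-0.2,"tx":-6.7,"ty":-15.4,"tz":0,"ax":0,"ay":0,"az":-100}]'
python3 -m pendant '[{"jaw":-0.2,"tx":0,"ty":0,"tz":0,"ax":0,"ay":0,"az":-10},{"jaw":-0.2,"tx":0,"ty":0,"tz":0,"ax":0,"ay":0,"az":-20},{"jaw":-0.2,"tx":0,"ty":0,"tz":0,"ax":0,"ay":0,"az":-30},{"jaw":-0.2,"tx":0,"ty":0,"tz":0,"ax":0,"ay":0,"az":-40},{"jaw":-0.2,"tx":0,"ty":0,"tz":0,"ax":0,"ay":0,"az":-50},{"jaw":-0.2,"tx":0,"ty":0,"tz":0,"ax":0,"ay":0,"az":-60},{"jaw":-0.2,"tx":0,"ty":0,"tz":0,"ax":0,"ay":0,"az":-64.4},{"jaw":-0.2,"tx":0,"ty":0,"tz":0,"ax":0,"ay":0,"az":-64.4},{"jaw":-0.2,"tx":0,"ty":0,"tz":0,"ax":0,"ay":0,"az":-64.4}]'
python3 - <<'E'
from h import *
print(jaw(),manip.get_state()['position'])
d=shot('wrist','w7'); W=cloud(d); Z=W[...,2]
m=(Z>.1)&(Z<.112); m[400:]=0
n,l,s,c=cv2.connectedComponentsWithStats(m.astype(np.uint8))
for i in range(1,n):
    if s[i,4]>50: print(c[i],s[i],np.nanmean(W[l==i],0),ray(d,*c[i],.108))
E
```

```text
clock: 13.9
position: [0.4311, 0.0665, 0.1954]
ee_rot: [-0.001, 0.786, 0.618, -0.002]
contact_force: [0.1, 1.3, -0.5]
width: 0.0341
gripper_force: 0.0
clock: 15.02
position: [0.4318, 0.0668, 0.1964]
ee_rot: [-0.0, 0.994, 0.107, -0.001]
contact_force: [-0.1, 0.3, 0.3]
width: 0.0345
gripper_force: 0.0
(np.float64(-77.676591422124), array([-0.002, -0.   , -1.   ])) [0.43176904 0.06680023 0.19639366]
[326.04780362 240.6124031 ] [311 224  31  33 774] [0.43556371 0.06661006 0.10716017] [0.43584197 0.06667381 0.108     ]
```

```bash
python3 -m pendant '[{"jaw":-0.2,"tx":0.3,"ty":0,"tz":-3,"ax":0,"ay":0,"az":0},{"jaw":-0.2,"tx":0.3,"ty":0,"tz":-6,"ax":0,"ay":0,"az":0},{"jaw":-0.2,"tx":0.3,"ty":0,"tz":-9,"ax":0,"ay":0,"az":0},{"jaw":-0.2,"tx":0.3,"ty":0,"tz":-11.6,"ax":0,"ay":0,"az":0},{"jaw":-0.2,"tx":0.3,"ty":0,"tz":-11.6,"ax":0,"ay":0,"az":0},{"jaw":-0.2,"tx":0.3,"ty":0,"tz":-11.6,"ax":0,"ay":0,"az":0}]'
python3 -m pendant '[{"jaw":-0.2,"tx":0.31,"ty":-0.98,"tz":0,"ax":0,"ay":0,"az":10},{"jaw":-0.2,"tx":0.78,"ty":-1.91,"tz":0,"ax":0,"ay":0,"az":20},{"jaw":-0.2,"tx":1.41,"ty":-2.75,"tz":0,"ax":0,"ay":0,"az":30},{"jaw":-0.2,"tx":2.18,"ty":-3.46,"tz":0,"ax":0,"ay":0,"az":40},{"jaw":-0.2,"tx":3.06,"ty":-4.04,"tz":0,"ax":0,"ay":0,"az":50},{"jaw":-0.2,"tx":4.03,"ty":-4.44,"tz":0,"ax":0,"ay":0,"az":60},{"jaw":-0.2,"tx":5.05,"ty":-4.65,"tz":0,"ax":0,"ay":0,"az":70},{"jaw":-0.2,"tx":5.95,"ty":-4.7,"tz":0,"ax":0,"ay":0,"az":78.5},{"jaw":-0.2,"tx":5.95,"ty":-4.7,"tz":0,"ax":0,"ay":0,"az":78.5},{"jaw":-0.2,"tx":5.95,"ty":-4.7,"tz":0,"ax":0,"ay":0,"az":78.5}]'
```

```text
clock: 15.82
position: [0.4361, 0.0668, 0.082]
ee_rot: [0.0, 0.994, 0.107, 0.001]
contact_force: [-0.4, -0.1, -0.5]
width: 0.0343
gripper_force: 0.0
clock: 17.08
position: [0.4954, 0.0197, 0.0821]
ee_rot: [0.001, 0.703, 0.711, 0.001]
contact_force: [0.6, 0.8, -0.9]
width: 0.0342
gripper_force: 0.0
```

```bash
python3 -m pendant '[{"jaw":-0.2,"tx":0.15,"ty":0,"tz":0,"ax":0,"ay":0,"az":0},{"jaw":-0.2,"tx":0.3,"ty":0,"tz":0,"ax":0,"ay":0,"az":0},{"jaw":-0.2,"tx":0.3,"ty":0,"tz":0,"ax":0,"ay":0,"az":0}]'
```

```text
clock: 17.45
position: [0.4974, 0.0197, 0.0813]
ee_rot: [-0.0, 0.702, 0.712, -0.0]
contact_force: [-1.6, -0.1, 1.2]
width: 0.0343
gripper_force: 0.9
```

```bash
python3 -m pendant '[{"jaw":-0.2,"tx":0.1,"ty":0,"tz":0,"ax":0,"ay":0,"az":0},{"jaw":-0.2,"tx":0.25,"ty":0,"tz":0,"ax":0,"ay":0,"az":0},{"jaw":-0.2,"tx":0.25,"ty":0,"tz":0,"ax":0,"ay":0,"az":0}]'
```

```text
clock: 17.82
position: [0.4985, 0.0196, 0.0811]
ee_rot: [-0.001, 0.702, 0.712, -0.002]
contact_force: [-5.5, -0.4, 3.9]
width: 0.0339
gripper_force: 2.7
```

```bash
python3 -m pendant '[{"jaw":-0.2,"tx":0.1,"ty":0,"tz":0,"ax":0,"ay":0,"az":0},{"jaw":-0.2,"tx":0.2,"ty":0,"tz":0,"ax":0,"ay":0,"az":0},{"jaw":-0.2,"tx":0.2,"ty":0,"tz":0,"ax":0,"ay":0,"az":0}]'
```

```text
clock: 18.2
position: [0.4985, 0.0196, 0.0809]
ee_rot: [-0.003, 0.702, 0.712, -0.003]
contact_force: [-9.1, -1.4, 6.6]
width: 0.034
gripper_force: 4.3
```

The lever is stalled against its locked stop. I'll retreat, go above the float and look.

```bash
python3 -m pendant '[{"jaw":-0.2,"tx":-1.2,"ty":0,"tz":0,"ax":0,"ay":0,"az":0},{"jaw":-0.2,"tx":-1.2,"ty":0,"tz":4,"ax":0,"ay":0,"az":0},{"jaw":-0.2,"tx":-1.2,"ty":0,"tz":10,"ax":0,"ay":0,"az":0},{"jaw":-0.2,"tx":-1.2,"ty":0,"tz":16,"ax":0,"ay":0,"az":0},{"jaw":-0.2,"tx":-1.2,"ty":0,"tz":22,"ax":0,"ay":0,"az":0},{"jaw":0,"tx":-1.2,"ty":3,"tz":25,"ax":0,"ay":0,"az":-2.8},{"jaw":0,"tx":3,"ty":7,"tz":25,"ax":0,"ay":0,"az":-2.8},{"jaw":0,"tx":7.5,"ty":11,"tz":25,"ax":0,"ay":0,"az":-2.8},{"jaw":0,"tx":11.5,"ty":15.9,"tz":25,"ax":0,"ay":0,"az":-2.8},{"jaw":0,"tx":11.5,"ty":15.9,"tz":25,"ax":0,"ay":0,"az":-2.8}]'
python3 -m pendant '[{"jaw":0,"tx":0,"ty":0,"tz":0,"ax":0,"ay":0,"az":0},{"jaw":0,"tx":0,"ty":0,"tz":0,"ax":0,"ay":0,"az":0}]'
python3 - <<'E'
from h import *
print(jaw(),manip.get_state()['position'])
d=shot('wrist','w8'); W=cloud(d); Z=W[...,2]
m=(Z>.235)&(Z<.26); m[430:]=0
n,l,s,c=cv2.connectedComponentsWithStats(m.astype(np.uint8))
for i in range(1,n):
    if s[i,4]>50:
        r=cv2.minAreaRect(np.argwhere(l==i)[:,::-1].astype(np.float32)); print(c[i],s[i],np.nanmean(W[l==i],0),ray(d,*c[i],.25),[ray(d,*p,.25)[:2].round(4) for p in cv2.boxPoints(r)])
t=shot('top','t8')
W=cloud(t);Z=W[...,2]
m=(Z>.1)&(Z<.113); m[:240]=0;m[265:]=0;m[:,330:]=1*m[:,330:]
p=np.argwhere(m[:, 300:400])+[0,300]; print('post',len(p),p.mean(0),ray(t,*p.mean(0)[::-1],.108))
E
```

```text
clock: 19.45
position: [0.6201, 0.1824, 0.3288]
ee_rot: [-0.001, 0.718, 0.696, 0.001]
contact_force: [-0.0, -0.8, -0.8]
width: 0.0426
gripper_force: 0.0
clock: 19.7
position: [0.6168, 0.1779, 0.3319]
ee_rot: [0.0, 0.72, 0.694, 0.0]
contact_force: [-0.1, -0.3, -0.1]
width: 0.0422
gripper_force: 0.0
(np.float64(-2.0940329332393506), array([ 0.001, -0.   , -1.   ])) [0.61684144 0.17790387 0.33194521]
[336.86772727 246.20636364] [ 324  202   26   90 2200] [0.62349838 0.18013334 0.2491849 ] [0.62348697 0.18065007 0.25      ] [array([0.6172, 0.206 ]), array([0.6307, 0.2055]), array([0.6297, 0.1532]), array([0.6153, 0.1537])]
post 33 [251.81818182 366.24242424] [0.48777421 0.02045332 0.108     ]
```

View pics/w8.png

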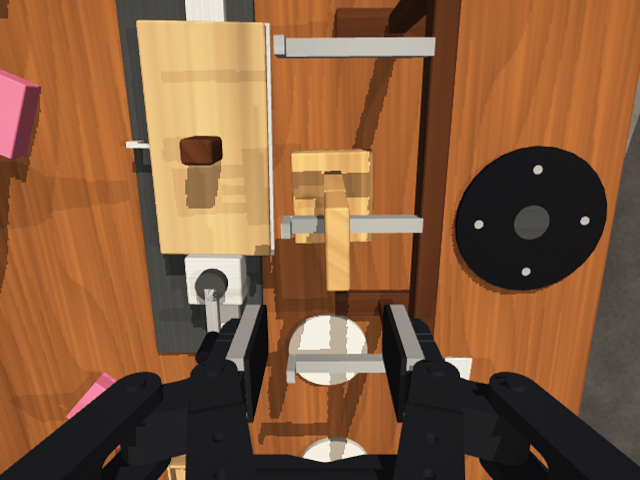

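The float's tab is at (337,246), giving (0.623, 0.180) with yaw −2°. The hook passes through its slot, and the lever and carriage look locked and aligned. Descending to grasp.

```bash
python3 -m pendant '[{"jaw":0,"tx":0.6,"ty":0.2,"tz":0,"ax":0,"ay":0,"az":0},{"jaw":0,"tx":0.6,"ty":0.2,"tz":-4,"ax":0,"ay":0,"az":0},{"jaw":0,"tx":0.6,"ty":0.2,"tz":-8,"ax":0,"ay":0,"az":0},{"jaw":0,"tx":0.6,"ty":0.2,"tz":-11.3,"ax":0,"ay":0,"az":0},{"jaw":0,"tx":0.6,"ty":0.2,"tz":-11.3,"ax":0,"ay":0,"az":0},{"jaw":-1,"tx":0.6,"ty":0.2,"tz":-11.3,"ax":0,"ay":0,"az":0},{"jaw":-1,"tx":0.6,"ty":0.2,"tz":-11.3,"ax":0,"ay":0,"az":0},{"jaw":-1,"tx":0.6,"ty":0.2,"tz":-11.3,"ax":0,"ay":0,"az":0},{"jaw":-1,"tx":0.6,"ty":0.2,"tz":-11.3,"ax":0,"ay":0,"az":0},{"jaw":-1,"tx":0.6,"ty":0.2,"tz":-11.3,"ax":0,"ay":0,"az":0}]' 60
```

```text
clock: 21.05
position: [0.6245, 0.1811, 0.2207]
ee_rot: [0.001, 0.72, 0.694, 0.002]
contact_force: [-0.6, -0.2, 6.4]
width: 0.0129
gripper_force: 60.3
```

```bash
python3 -m pendant '[{"jaw":-1,"tx":0,"ty":0,"tz":1.5,"ax":0,"ay":0,"az":0},{"jaw":-1,"tx":0,"ty":0,"tz":3,"ax":0,"ay":0,"az":0},{"jaw":-1,"tx":0,"ty":0,"tz":4,"ax":0,"ay":0,"az":0},{"jaw":-1,"tx":0,"ty":0,"tz":4,"ax":0,"ay":0,"az":0}]' 80
```

```text
clock: 21.55
position: [0.624, 0.1809, 0.2595]
ee_rot: [0.001, 0.72, 0.694, 0.001]
contact_force: [0.4, -1.2, -1.6]
width: 0.0131
gripper_force: 78.0
```

```bash
python3 -m pendant '[{"jaw":-1,"tx":-2,"ty":0.07,"tz":0,"ax":0,"ay":0,"az":0},{"jaw":-1,"tx":-4,"ty":0.14,"tz":0,"ax":0,"ay":0,"az":0},{"jaw":-1,"tx":-6,"ty":0.2,"tz":0,"ax":0,"ay":0,"az":0},{"jaw":-1,"tx":-8,"ty":0.3,"tz":0,"ax":0,"ay":0,"az":0},{"jaw":-1,"tx":-10,"ty":0.35,"tz":0,"ax":0,"ay":0,"az":0},{"jaw":-1,"tx":-12.1,"ty":0.4,"tz":0,"ax":0,"ay":0,"az":0},{"jaw":-1,"tx":-12.1,"ty":0.4,"tz":0,"ax":0,"ay":0,"az":0},{"jaw":-1,"tx":-12.1,"ty":0.4,"tz":0,"ax":0,"ay":0,"az":0}]'
python3 -c "
from h import *
s=manip.get_state();print(s['position'],jaw());shot('scene','s9')"
```

```text
clock: 22.55
position: [0.5032, 0.1848, 0.2583]
ee_rot: [0.0, 0.72, 0.694, 0.0]
contact_force: [0.8, 0.4, -2.2]
width: 0.0128
gripper_force: 78.2
[0.50317254 0.18475646 0.25825489] (np.float64(-2.040390929262468), array([ 0.001, -0.   , -1.   ]))
```

View pics/s9.png

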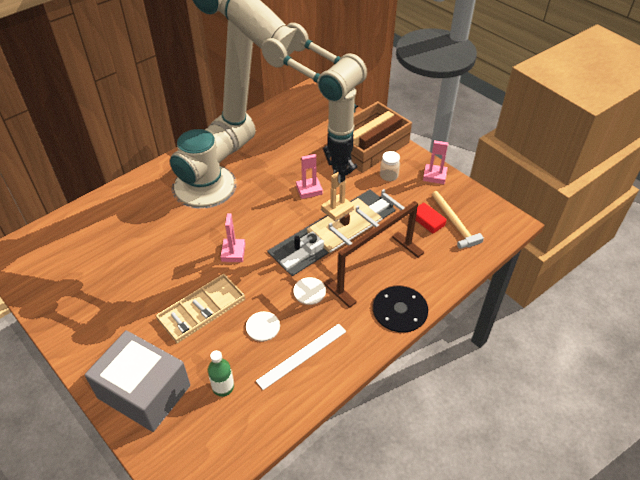

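The float is off its hook, upright in the gripper at (338,200), above the deck. Carry it to the +y half of the deck and lower it.

```bash
python3 -m pendant '[{"jaw":-1,"tx":0,"ty":2.5,"tz":0,"ax":0,"ay":0,"az":0},{"jaw":-1,"tx":0,"ty":5,"tz":0,"ax":0,"ay":0,"az":0},{"jaw":-1,"tx":0,"ty":7.5,"tz":0,"ax":0,"ay":0,"az":0},{"jaw":-1,"tx":0,"ty":9.9,"tz":0,"ax":0,"ay":0,"az":0},{"jaw":-1,"tx":0,"ty":9.9,"tz":-2,"ax":0,"ay":0,"az":-1},{"jaw":-1,"tx":0,"ty":9.9,"tz":-4,"ax":0,"ay":0,"az":-1},{"jaw":-1,"tx":0,"ty":9.9,"tz":-6,"ax":0,"ay":0,"az":-1},{"jaw":-1,"tx":0,"ty":9.9,"tz":-7.5,"ax":0,"ay":0,"az":-1},{"jaw":-1,"tx":0,"ty":9.9,"tz":-8.3,"ax":0,"ay":0,"az":-1},{"jaw":-1,"tx":0,"ty":9.9,"tz":-8.3,"ax":0,"ay":0,"az":-1}]'
python3 -m pendant '[{"jaw":-1,"tx":0,"ty":0,"tz":-0.2,"ax":0,"ay":0,"az":0},{"jaw":-1,"tx":0,"ty":0,"tz":-0.2,"ax":0,"ay":0,"az":0}]'
```

```text
clock: 23.85
position: [0.5025, 0.2837, 0.1749]
ee_rot: [-0.0, 0.726, 0.688, -0.0]
contact_force: [0.5, 0.2, -1.8]
width: 0.0127
gripper_force: 78.2
clock: 24.1
position: [0.5027, 0.2839, 0.1739]
ee_rot: [0.0, 0.726, 0.688, 0.001]
contact_force: [0.1, 0.4, -1.9]
width: 0.0124
gripper_force: 78.2
```

```bash
python3 -m pendant '[{"jaw":-1,"tx":0,"ty":0,"tz":-0.2,"ax":0,"ay":0,"az":0},{"jaw":-1,"tx":0,"ty":0,"tz":-0.2,"ax":0,"ay":0,"az":0}]'; python3 -m pendant '[{"jaw":-1,"tx":0,"ty":0,"tz":-0.2,"ax":0,"ay":0,"az":0},{"jaw":-1,"tx":0,"ty":0,"tz":-0.2,"ax":0,"ay":0,"az":0}]'
```

```text
clock: 24.35
position: [0.5023, 0.2838, 0.1714]
ee_rot: [0.0, 0.726, 0.688, 0.0]
contact_force: [-0.6, 1.0, -1.7]
width: 0.0124
gripper_force: 78.2
clock: 24.6
position: [0.5025, 0.2839, 0.1708]
ee_rot: [0.0, 0.726, 0.688, 0.001]
contact_force: [-0.1, -0.6, 4.7]
width: 0.0127
gripper_force: 79.1
```

```bash
python3 -m pendant '[{"jaw":-0.6,"tx":0,"ty":0,"tz":0,"ax":0,"ay":0,"az":0},{"jaw":-0.2,"tx":0,"ty":0,"tz":0,"ax":0,"ay":0,"az":0},{"jaw":0,"tx":0,"ty":0,"tz":0,"ax":0,"ay":0,"az":0},{"jaw":0,"tx":0,"ty":0,"tz":0,"ax":0,"ay":0,"az":0},{"jaw":0,"tx":0,"ty":0,"tz":4,"ax":0,"ay":0,"az":0},{"jaw":0,"tx":0,"ty":0,"tz":9,"ax":0,"ay":0,"az":0},{"jaw":0,"tx":0,"ty":0,"tz":15,"ax":0,"ay":0,"az":0},{"jaw":0,"tx":0,"ty":0,"tz":15,"ax":0,"ay":0,"az":0}]'
python3 - <<'E'
from h import *
d=shot('top','t10');W=cloud(d);Z=W[...,2]
w=shot('wrist','w10');V=cloud(w);m=(V[...,2]>.185)&(V[...,2]<.215); m[330:]=0; print(m.sum(),np.nanmean(V[m],0))
hsv=cv2.cvtColor(d['pixels'],cv2.COLOR_BGR2HSV)
# coasters
m=((hsv[...,1]<60)&(hsv[...,2]>90)&(Z>.002)&(Z<.016)).astype(np.uint8); m[:190]=0;m[240:]=0;m[:,:350]=0;m[:,480:]=0
m=cv2.morphologyEx(m,cv2.MORPH_CLOSE,np.ones((7,7)))
for c in cv2.findContours(m,0,2)[0]:
    if cv2.contourArea(c)>200:
        (u,v),r=cv2.minEnclosingCircle(cv2.convexHull(c)); M=cv2.moments(cv2.convexHull(c)); print('coaster',u,v,r,ray(d,u,v,.009),ray(d,M['m10']/M['m00'],M['m01']/M['m00'],.009))
# bits: grayish inside tray
m=((hsv[...,1]<70)&(Z<.03)).astype(np.uint8); m[:255]=0;m[297:]=0;m[:,:446]=0;m[:,532:]=0
n,l,s,c=cv2.connectedComponentsWithStats(m)
for i in range(1,n):
    if s[i,4]>30:
        p=np.argwhere(l==i)[:,::-1].astype(np.float32); r=cv2.minAreaRect(p); (vx,vy,x0,y0)=cv2.fitLine(p,2,0,.01,.01).ravel()
        a,b=ray(d,x0-10*vx,y0-10*vy,.012),ray(d,x0+10*vx,y0+10*vy,.012)
        print('bit',c[i],s[i],ray(d,*r[0],.012),np.degrees(np.arctan2(*(a-b)[[1,0]])),r)
E
```

```text
clock: 25.6
position: [0.5048, 0.2848, 0.3251]
ee_rot: [0.002, 0.726, 0.688, 0.005]
contact_force: [0.5, -0.3, -0.9]
width: 0.0426
gripper_force: 0.0
11491 [0.64900183 0.27833101 0.19800648]
coaster 383.9990539550781 215.2646026611328 17.359119415283203 [ 0.61041494 -0.0397691   0.009     ] [ 0.61000199 -0.03925052  0.009     ]
coaster 449.8755187988281 213.26792907714844 17.52652359008789 [ 0.61352095 -0.22871351  0.009     ] [ 0.61299132 -0.22846453  0.009     ]
bit [487.9076087  269.08695652] [483 258  10  29 184] [ 0.44200594 -0.32447838  0.012     ] 0.8376983753866479 ((487.5, 272.0), (28.0, 9.0), 90.0)
bit [515.80512821 270.46666667] [511 259  11  29 195] [ 0.43802064 -0.4041823   0.012     ] -3.5309375223248938 ((516.0, 273.0), (28.0, 10.0), 90.0)
```

The float stands released. Coasters are at (0.610,−0.039) and (0.613,−0.228), and bits near (0.442,−0.324) and (0.438,−0.404). Go over the tray.

```bash
python3 -m pendant '[{"jaw":0,"tx":-1,"ty":-5,"tz":0,"ax":0,"ay":0,"az":-9},{"jaw":0,"tx":-2,"ty":-11,"tz":0,"ax":0,"ay":0,"az":-18},{"jaw":0,"tx":-2.5,"ty":-17,"tz":0,"ax":0,"ay":0,"az":-27},{"jaw":0,"tx":-3,"ty":-23,"tz":0,"ax":0,"ay":0,"az":-36},{"jaw":0,"tx":-3.5,"ty":-29,"tz":0,"ax":0,"ay":0,"az":-45},{"jaw":0,"tx":-4,"ty":-35,"tz":0,"ax":0,"ay":0,"az":-54},{"jaw":0,"tx":-4.5,"ty":-41,"tz":0,"ax":0,"ay":0,"az":-63},{"jaw":0,"tx":-5,"ty":-47,"tz":0,"ax":0,"ay":0,"az":-72},{"jaw":0,"tx":-5.5,"ty":-53,"tz":0,"ax":0,"ay":0,"az":-81},{"jaw":0,"tx":-6,"ty":-59,"tz":0,"ax":0,"ay":0,"az":-87}]'
python3 -m pendant '[{"jaw":0,"tx":0,"ty":-2,"tz":-6,"ax":0,"ay":0,"az":0},{"jaw":0,"tx":0,"ty":-2,"tz":-12,"ax":0,"ay":0,"az":0},{"jaw":0,"tx":0,"ty":-2,"tz":-12,"ax":0,"ay":0,"az":0},{"jaw":0,"tx":0,"ty":-2,"tz":-12,"ax":0,"ay":0,"az":0}]'
python3 -c "
from h import *
print(jaw(),manip.get_state()['position']);d=shot('wrist','w11')"
```

```text
clock: 26.95
position: [0.4413, -0.3075, 0.3172]
ee_rot: [-0.001, 1.0, -0.002, -0.001]
contact_force: [1.8, 0.0, -0.5]
width: 0.0429
gripper_force: 0.0
clock: 27.45
position: [0.4433, -0.3267, 0.2006]
ee_rot: [0.001, 1.0, -0.0, 0.001]
contact_force: [0.1, -0.3, 0.7]
width: 0.0429
gripper_force: 0.0
(np.float64(-90.0202500801121), array([ 0.001, -0.001, -1.   ])) [ 0.4432717  -0.32673709  0.20056373]
```

View pics/w11.png

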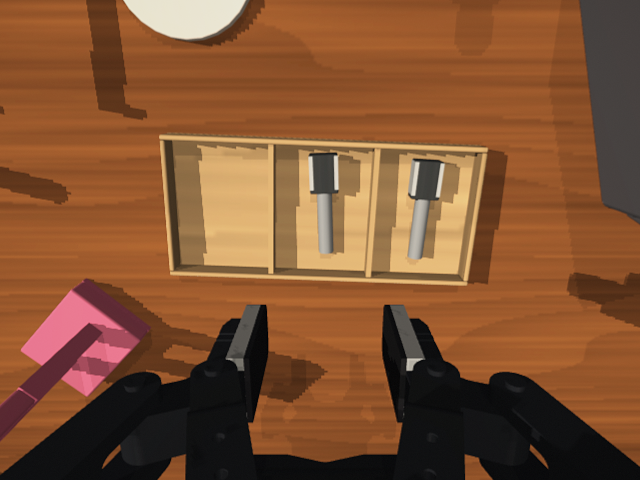

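Image up is +x and right is −y. Bit 1 has its cutter at (323,172) and shank end at (326,253). Bit 2 has its cutter at (427,180) and shank end at (415,258).

```bash
cat > bits.py <<'E'
import sys
from h import *
d=load(sys.argv[1]) if len(sys.argv)>1 else shot('wrist'); 
hsv=cv2.cvtColor(d['pixels'],cv2.COLOR_BGR2HSV); Z=cloud(d)[...,2]
m=((hsv[...,1]<75)&(Z<.03)&(Z>.005)).astype(np.uint8); m[:145]=0; m[285:]=0; m[:,:150]=0;m[:,480:]=0
n,l,s,c=cv2.connectedComponentsWithStats(m)
for i in range(1,n):
    if s[i,4]>400:
        p=np.argwhere(l==i)[:,::-1]; pts=np.array([ray(d,u,v,.012)[:2] for u,v in p]).astype(np.float32)
        (vx,vy,x0,y0)=cv2.fitLine(pts,2,0,.01,.01).ravel(); a=np.array([vx,vy])*np.sign(vx)
        t=(pts-[x0,y0])@a; lo,hi=np.percentile(t,[.5,99.5]); o=np.array([x0,y0])+a*(lo+hi)/2
        sh=pts[(t>lo+.005)&(t<lo+.04)].mean(0); cu=pts[t>hi-.02].mean(0); e=cu-sh
        print(s[i],'len',hi-lo,'origin',o,'yaw',np.degrees(np.arctan2(*a[::-1])),np.degrees(np.arctan2(*e[::-1])),'shank',sh,'grasp pt x=-3..',sh+ (e/np.linalg.norm(e))*.0145)
E
python3 bits.py w11
```

```text
[ 308  153   30  101 1991] len 0.08036179021000862 origin [ 0.44563461 -0.32680928] yaw 1.8470378 1.851483 shank [ 0.42825052 -0.32735083] grasp pt x=-3.. [ 0.44274294 -0.32688233]
[ 408  159   36  100 2096] len 0.08008800400421023 origin [ 0.44083103 -0.40413933] yaw -3.93218 -4.0098705 shank [ 0.42356637 -0.40282285] grasp pt x=-3.. [ 0.43803087 -0.40383682]
```

```bash
python3 -m pendant '[{"jaw":-0.35,"tx":0,"ty":0,"tz":-5,"ax":0,"ay":0,"az":1.8},{"jaw":-0.35,"tx":0,"ty":0,"tz":-10,"ax":0,"ay":0,"az":1.8},{"jaw":-0.35,"tx":0,"ty":0,"tz":-14,"ax":0,"ay":0,"az":1.8},{"jaw":-0.35,"tx":0,"ty":0,"tz":-17,"ax":0,"ay":0,"az":1.8},{"jaw":-0.35,"tx":0,"ty":0,"tz":-19,"ax":0,"ay":0,"az":1.8},{"jaw":-0.35,"tx":0,"ty":0,"tz":-19.2,"ax":0,"ay":0,"az":1.8},{"jaw":-0.35,"tx":0,"ty":0,"tz":-19.2,"ax":0,"ay":0,"az":1.8},{"jaw":-0.35,"tx":0,"ty":0,"tz":-19.2,"ax":0,"ay":0,"az":1.8}]' 40
```

```text
clock: 28.5
position: [0.4436, -0.3272, 0.0091]
ee_rot: [0.001, 1.0, 0.015, 0.001]
contact_force: [-0.5, 0.8, -0.5]
width: 0.0278
gripper_force: 0.0
```

```bash
python3 -m pendant '[{"jaw":-1,"tx":0,"ty":0,"tz":0,"ax":0,"ay":0,"az":0},{"jaw":-1,"tx":0,"ty":0,"tz":0,"ax":0,"ay":0,"az":0},{"jaw":-1,"tx":0,"ty":0,"tz":0,"ax":0,"ay":0,"az":0},{"jaw":-1,"tx":0,"ty":0,"tz":0,"ax":0,"ay":0,"az":0}]' 40; python3 -m pendant '[{"jaw":-1,"tx":0,"ty":0,"tz":1,"ax":0,"ay":0,"az":0},{"jaw":-1,"tx":0,"ty":0,"tz":3,"ax":0,"ay":0,"az":0},{"jaw":-1,"tx":0,"ty":0,"tz":6,"ax":0,"ay":0,"az":0},{"jaw":-1,"tx":0,"ty":0,"tz":9,"ax":0,"ay":0,"az":0},{"jaw":-1,"tx":0,"ty":0,"tz":9,"ax":0,"ay":0,"az":0}]' 60
```

```text
clock: 29.0
position: [0.443, -0.3268, 0.0085]
ee_rot: [0.001, 1.0, 0.015, 0.001]
contact_force: [-0.8, -0.0, 5.9]
width: 0.0109
gripper_force: 41.6
clock: 29.62
position: [0.4437, -0.3275, 0.0998]
ee_rot: [0.002, 1.0, 0.015, 0.002]
contact_force: [-0.2, 0.1, -0.7]
width: 0.0098
gripper_force: 61.1
```

```bash
python3 -m pendant '[{"jaw":-1,"tx":0,"ty":0,"tz":2,"ax":0,"ay":0,"az":0},{"jaw":-1,"tx":0,"ty":0,"tz":2,"ax":0,"ay":0,"az":0}]' 50; cat > coast.py <<'E'
import sys
from h import *
d=shot('top',sys.argv[1]);W=cloud(d);Z=W[...,2]; hsv=cv2.cvtColor(d['pixels'],cv2.COLOR_BGR2HSV)
m=((hsv[...,1]<60)&(hsv[...,2]>90)&(Z>.002)&(Z<.03)).astype(np.uint8); m[:180]=0;m[245:]=0;m[:,:345]=0;m[:,500:]=0
m=cv2.morphologyEx(m,cv2.MORPH_CLOSE,np.ones((7,7)))
for c in cv2.findContours(m,0,2)[0]:
    if cv2.contourArea(c)>200:
        (u,v),r=cv2.minEnclosingCircle(cv2.convexHull(c)); M=cv2.moments(cv2.convexHull(c)); print('coaster r',r,ray(d,u,v,.009)[:2],ray(d,M['m10']/M['m00'],M['m01']/M['m00'],.009)[:2])
E
python3 coast.py t12; python3 - <<'E'
from h import *
d=shot('wrist','w12'); cv2.imwrite('pics/c12.png',d['pixels'][220:480,150:500])
E
```

```text
clock: 29.88
position: [0.4427, -0.3265, 0.1175]
ee_rot: [0.001, 1.0, 0.015, 0.0]
contact_force: [-0.8, 0.2, -0.5]
width: 0.0103
gripper_force: 61.1
coaster r 17.51024627685547 [ 0.61206748 -0.22765425] [ 0.61289428 -0.22830098]
coaster r 17.35630226135254 [ 0.65151324 -0.04190889] [ 0.65073759 -0.04159749]
```

View pics/c12.png

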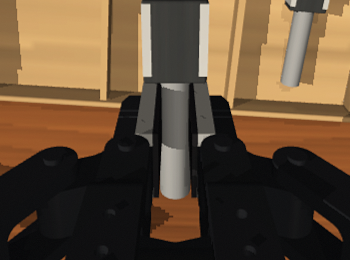

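The bit is held level by its shank. Coaster_a has been knocked to (0.651,−0.042) and coaster_b is unmoved. Placing on coaster_b.

```bash
python3 -m pendant '[{"jaw":-1,"tx":4,"ty":2.5,"tz":0,"ax":0,"ay":0,"az":0},{"jaw":-1,"tx":8,"ty":5,"tz":0,"ax":0,"ay":0,"az":0},{"jaw":-1,"tx":12,"ty":7.5,"tz":0,"ax":0,"ay":0,"az":0},{"jaw":-1,"tx":16.8,"ty":9.9,"tz":0,"ax":0,"ay":0,"az":0},{"jaw":-1,"tx":16.8,"ty":9.9,"tz":-3,"ax":0,"ay":0,"az":0},{"jaw":-1,"tx":16.8,"ty":9.9,"tz":-6,"ax":0,"ay":0,"az":0},{"jaw":-1,"tx":16.8,"ty":9.9,"tz":-9,"ax":0,"ay":0,"az":0},{"jaw":-1,"tx":16.8,"ty":9.9,"tz":-10,"ax":0,"ay":0,"az":0},{"jaw":-1,"tx":16.8,"ty":9.9,"tz":-10,"ax":0,"ay":0,"az":0}]'; python3 -m pendant '[{"jaw":-1,"tx":0,"ty":0,"tz":-0.15,"ax":0,"ay":0,"az":0},{"jaw":-1,"tx":0,"ty":0,"tz":-0.15,"ax":0,"ay":0,"az":0}]'
```

```text
clock: 31.1
position: [0.6099, -0.227, 0.0163]
ee_rot: [-0.0, 1.0, 0.015, -0.001]
contact_force: [0.3, -0.1, -0.7]
width: 0.0096
gripper_force: 61.1
clock: 31.35
position: [0.6109, -0.2275, 0.0166]
ee_rot: [0.0, 1.0, 0.015, 0.001]
contact_force: [0.2, -0.7, -1.2]
width: 0.0096
gripper_force: 61.1
```

```bash
python3 -m pendant '[{"jaw":-1,"tx":0,"ty":0,"tz":-0.15,"ax":0,"ay":0,"az":0},{"jaw":-1,"tx":0,"ty":0,"tz":-0.15,"ax":0,"ay":0,"az":0}]'; python3 -m pendant '[{"jaw":-1,"tx":0,"ty":0,"tz":-0.15,"ax":0,"ay":0,"az":0},{"jaw":-1,"tx":0,"ty":0,"tz":-0.15,"ax":0,"ay":0,"az":0}]'
```

```text
clock: 31.6
position: [0.6104, -0.2273, 0.0145]
ee_rot: [0.0, 1.0, 0.015, 0.0]
contact_force: [0.2, -0.2, -1.5]
width: 0.0097
gripper_force: 61.1
clock: 31.85
position: [0.6106, -0.2273, 0.0137]
ee_rot: [0.0, 1.0, 0.015, 0.0]
contact_force: [-1.7, 0.3, 4.7]
width: 0.0098
gripper_force: 61.8
```

```bash
python3 -m pendant '[{"jaw":-0.7,"tx":0,"ty":0,"tz":0,"ax":0,"ay":0,"az":0},{"jaw":-0.4,"tx":0,"ty":0,"tz":0,"ax":0,"ay":0,"az":0},{"jaw":-0.35,"tx":0,"ty":0,"tz":0,"ax":0,"ay":0,"az":0},{"jaw":-0.35,"tx":0,"ty":0,"tz":0,"ax":0,"ay":0,"az":0},{"jaw":-0.35,"tx":0,"ty":0,"tz":3,"ax":0,"ay":0,"az":0},{"jaw":-0.35,"tx":0,"ty":0,"tz":7,"ax":0,"ay":0,"az":0},{"jaw":-0.35,"tx":0,"ty":0,"tz":12,"ax":0,"ay":0,"az":0},{"jaw":-0.35,"tx":0,"ty":0,"tz":18,"ax":0,"ay":0,"az":0},{"jaw":-0.35,"tx":0,"ty":0,"tz":18,"ax":0,"ay":0,"az":0}]'
python3 - <<'E'
from h import *
d=shot('wrist','w13'); Z=cloud(d)[...,2]; m=(Z>.018)&(Z<.03); m[300:]=0; p=np.argwhere(m); print(len(p)); 
pts=np.array([ray(d,u,v,.02)[:2] for v,u in p]); print(pts.min(0),pts.max(0),(pts.min(0)+pts.max(0))/2)
E
python3 -m pendant '[{"jaw":-0.35,"tx":-4,"ty":-4,"tz":0,"ax":0,"ay":0,"az":-3},{"jaw":-0.35,"tx":-8,"ty":-8,"tz":0,"ax":0,"ay":0,"az":-5.8},{"jaw":-0.35,"tx":-13,"ty":-13,"tz":0,"ax":0,"ay":0,"az":-5.8},{"jaw":-0.35,"tx":-17.2,"ty":-17.6,"tz":0,"ax":0,"ay":0,"az":-5.8},{"jaw":-0.35,"tx":-17.2,"ty":-17.6,"tz":0,"ax":0,"ay":0,"az":-5.8},{"jaw":-0.35,"tx":-17.2,"ty":-17.6,"tz":0,"ax":0,"ay":0,"az":-5.8}]'
python3 bits.py
```

```text
clock: 32.98
position: [0.6135, -0.2287, 0.1991]
ee_rot: [0.003, 1.0, 0.015, 0.005]
contact_force: [1.0, 0.7, -0.5]
width: 0.0278
gripper_force: 0.0
2631
[ 0.57314141 -0.43264474] [ 0.72574669 -0.21561466] [ 0.64944405 -0.3241297 ]
clock: 33.78
position: [0.4378, -0.4028, 0.1914]
ee_rot: [-0.001, 0.999, -0.036, -0.001]
contact_force: [0.3, 0.2, -0.0]
width: 0.0276
gripper_force: 0.0
[ 311  153   30  103 2114] len 0.0800297412276268 origin [ 0.44096692 -0.40394341] yaw -3.482767 -3.492912 shank [ 0.42373556 -0.40286577] grasp pt x=-3.. [ 0.4382086  -0.40374917]
```

```bash
python3 -m pendant '[{"jaw":-0.35,"tx":0.05,"ty":-0.1,"tz":-5,"ax":0,"ay":0,"az":0},{"jaw":-0.35,"tx":0.05,"ty":-0.1,"tz":-10,"ax":0,"ay":0,"az":0},{"jaw":-0.35,"tx":0.05,"ty":-0.1,"tz":-14,"ax":0,"ay":0,"az":0},{"jaw":-0.35,"tx":0.05,"ty":-0.1,"tz":-17,"ax":0,"ay":0,"az":0},{"jaw":-0.35,"tx":0.05,"ty":-0.1,"tz":-18.2,"ax":0,"ay":0,"az":0},{"jaw":-0.35,"tx":0.05,"ty":-0.1,"tz":-18.2,"ax":0,"ay":0,"az":0},{"jaw":-0.35,"tx":0.05,"ty":-0.1,"tz":-18.2,"ax":0,"ay":0,"az":0}]' 40
```

```text
clock: 34.7
position: [0.44, -0.4047, 0.0121]
ee_rot: [0.001, 0.999, -0.035, 0.001]
contact_force: [0.8, 0.5, 0.3]
width: 0.028
gripper_force: 0.0
```

```bash
python3 -m pendant '[{"jaw":-0.35,"tx":-0.15,"ty":0.1,"tz":-0.4,"ax":0,"ay":0,"az":0},{"jaw":-0.35,"tx":-0.15,"ty":0.1,"tz":-0.4,"ax":0,"ay":0,"az":0},{"jaw":-0.35,"tx":-0.15,"ty":0.1,"tz":-0.4,"ax":0,"ay":0,"az":0},{"jaw":-1,"tx":-0.15,"ty":0.1,"tz":-0.4,"ax":0,"ay":0,"az":0},{"jaw":-1,"tx":-0.15,"ty":0.1,"tz":-0.4,"ax":0,"ay":0,"az":0},{"jaw":-1,"tx":-0.15,"ty":0.1,"tz":-0.4,"ax":0,"ay":0,"az":0},{"jaw":-1,"tx":-0.15,"ty":0.1,"tz":-0.4,"ax":0,"ay":0,"az":0}]' 50; python3 -m pendant '[{"jaw":-1,"tx":0,"ty":0,"tz":1,"ax":0,"ay":0,"az":0},{"jaw":-1,"tx":0,"ty":0,"tz":3,"ax":0,"ay":0,"az":0},{"jaw":-1,"tx":0,"ty":0,"tz":6,"ax":0,"ay":0,"az":0},{"jaw":-1,"tx":0,"ty":0,"tz":11,"ax":0,"ay":0,"az":0},{"jaw":-1,"tx":0,"ty":0,"tz":11,"ax":0,"ay":0,"az":0},{"jaw":-1,"tx":0,"ty":0,"tz":11,"ax":0,"ay":0,"az":0}]' 60
python3 coast.py t14; python3 - <<'E'
from h import *
d=load('t14'); c=d['pixels'][150:310,215:545]; cv2.imwrite('pics/c14.png',cv2.resize(c,None,fx=2.4,fy=2.4,interpolation=cv2.INTER_CUBIC))
E
```

```text
clock: 35.58
position: [0.4375, -0.4034, 0.0072]
ee_rot: [0.0, 0.999, -0.035, 0.0]
contact_force: [-1.2, -0.2, 4.7]
width: 0.0101
gripper_force: 51.4
clock: 36.33
position: [0.4371, -0.4027, 0.1166]
ee_rot: [-0.0, 0.999, -0.035, -0.0]
contact_force: [0.1, 0.5, -0.5]
width: 0.0098
gripper_force: 60.6
coaster r 17.61984634399414 [ 0.61247023 -0.22831857] [ 0.61300231 -0.22874575]
coaster r 17.313777923583984 [ 0.65164632 -0.04177795] [ 0.65079751 -0.04160439]
```

View pics/c14.png

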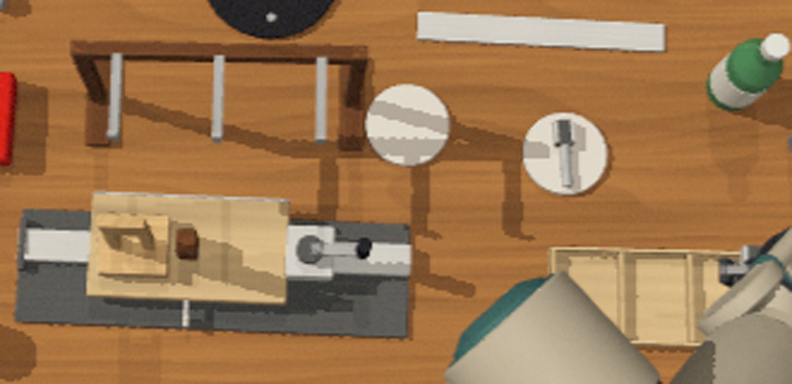

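The picture shows the float upright at (132,247), the pointer on the mark (186,305), the lever locked along −y, and bit 1 lying on coaster_b (565,152). Coaster_a is at (406,125). Carry bit 2 there.

```bash
python3 -m pendant '[{"jaw":-1,"tx":2.1,"ty":3.5,"tz":0,"ax":0,"ay":0,"az":0},{"jaw":-1,"tx":5,"ty":8,"tz":0,"ax":0,"ay":0,"az":0},{"jaw":-1,"tx":8,"ty":13,"tz":0,"ax":0,"ay":0,"az":0},{"jaw":-1,"tx":11,"ty":18,"tz":0,"ax":0,"ay":0,"az":0},{"jaw":-1,"tx":14,"ty":23,"tz":0,"ax":0,"ay":0,"az":0},{"jaw":-1,"tx":17,"ty":28,"tz":0,"ax":0,"ay":0,"az":0},{"jaw":-1,"tx":19.5,"ty":33,"tz":0,"ax":0,"ay":0,"az":0},{"jaw":-1,"tx":21,"ty":35.6,"tz":0,"ax":0,"ay":0,"az":0},{"jaw":-1,"tx":21,"ty":35.6,"tz":0,"ax":0,"ay":0,"az":0}]'; python3 -m pendant '[{"jaw":-1,"tx":0,"ty":0,"tz":-3,"ax":0,"ay":0,"az":0},{"jaw":-1,"tx":0,"ty":0,"tz":-6,"ax":0,"ay":0,"az":0},{"jaw":-1,"tx":0,"ty":0,"tz":-9,"ax":0,"ay":0,"az":0},{"jaw":-1,"tx":0,"ty":0,"tz":-10,"ax":0,"ay":0,"az":0},{"jaw":-1,"tx":0,"ty":0,"tz":-10,"ax":0,"ay":0,"az":0},{"jaw":-1,"tx":0,"ty":0,"tz":-10,"ax":0,"ay":0,"az":0}]'
```

```text
clock: 37.5
position: [0.6472, -0.0447, 0.1146]
ee_rot: [-0.0, 0.999, -0.033, -0.002]
contact_force: [-0.0, -0.9, -0.6]
width: 0.0101
gripper_force: 60.6
clock: 38.25
position: [0.6482, -0.0478, 0.0179]
ee_rot: [0.0, 0.999, -0.035, 0.001]
contact_force: [0.4, 0.9, -1.8]
width: 0.0097
gripper_force: 60.6
```

```bash
python3 -m pendant '[{"jaw":-1,"tx":0,"ty":0,"tz":-0.15,"ax":0,"ay":0,"az":0},{"jaw":-1,"tx":0,"ty":0,"tz":-0.3,"ax":0,"ay":0,"az":0},{"jaw":-1,"tx":0,"ty":0,"tz":-0.3,"ax":0,"ay":0,"az":0}]';python3 -m pendant '[{"jaw":-1,"tx":0,"ty":0,"tz":-0.15,"ax":0,"ay":0,"az":0},{"jaw":-1,"tx":0,"ty":0,"tz":-0.15,"ax":0,"ay":0,"az":0}]'
```

```text
clock: 38.62
position: [0.6474, -0.0472, 0.014]
ee_rot: [0.0, 0.999, -0.035, 0.0]
contact_force: [-0.7, 0.6, 0.0]
width: 0.0102
gripper_force: 60.6
clock: 38.88
position: [0.6475, -0.0472, 0.0123]
ee_rot: [0.0, 0.999, -0.035, 0.0]
contact_force: [0.0, 1.6, -0.3]
width: 0.0098
gripper_force: 60.7
```

```bash
python3 -m pendant '[{"jaw":-1,"tx":0,"ty":0,"tz":-0.1,"ax":0,"ay":0,"az":0},{"jaw":-1,"tx":0,"ty":0,"tz":-0.1,"ax":0,"ay":0,"az":0}]'
```

```text
clock: 39.12
position: [0.6475, -0.0472, 0.0122]
ee_rot: [0.0, 0.999, -0.035, 0.0]
contact_force: [-1.1, 0.8, 5.1]
width: 0.0103
gripper_force: 61.3
```

Contact. Release, rise, then move off and check everything from above.

```bash
python3 -m pendant '[{"jaw":-0.7,"tx":0,"ty":0,"tz":0,"ax":0,"ay":0,"az":0},{"jaw":-0.4,"tx":0,"ty":0,"tz":0,"ax":0,"ay":0,"az":0},{"jaw":-0.4,"tx":0,"ty":0,"tz":0,"ax":0,"ay":0,"az":0},{"jaw":-0.4,"tx":0,"ty":0,"tz":0,"ax":0,"ay":0,"az":0},{"jaw":-0.4,"tx":0,"ty":0,"tz":3,"ax":0,"ay":0,"az":0},{"jaw":-0.4,"tx":0,"ty":0,"tz":7,"ax":0,"ay":0,"az":0},{"jaw":-0.4,"tx":0,"ty":0,"tz":13,"ax":0,"ay":0,"az":0},{"jaw":-0.4,"tx":0,"ty":0,"tz":19,"ax":0,"ay":0,"az":0},{"jaw":-0.4,"tx":0,"ty":0,"tz":25,"ax":0,"ay":0,"az":0}]'
python3 -m pendant '[{"jaw":-0.4,"tx":-5,"ty":-3,"tz":0,"ax":0,"ay":0,"az":0},{"jaw":-0.4,"tx":-10,"ty":-6,"tz":0,"ax":0,"ay":0,"az":0},{"jaw":-0.4,"tx":-15,"ty":-9,"tz":0,"ax":0,"ay":0,"az":0},{"jaw":-0.4,"tx":-20,"ty":-12,"tz":0,"ax":0,"ay":0,"az":0},{"jaw":-0.4,"tx":-25,"ty":-15,"tz":0,"ax":0,"ay":0,"az":0},{"jaw":-0.4,"tx":-28,"ty":-18,"tz":0,"ax":0,"ay":0,"az":0},{"jaw":-0.4,"tx":-28,"ty":-18,"tz":0,"ax":0,"ay":0,"az":0},{"jaw":-0.4,"tx":-28,"ty":-18,"tz":0,"ax":0,"ay":0,"az":0}]'
python3 coast.py t15; python3 - <<'E'
from h import *
d=load('t15'); c=d['pixels'][150:310,215:545]; cv2.imwrite('pics/c15.png',cv2.resize(c,None,fx=2.4,fy=2.4,interpolation=cv2.INTER_CUBIC))
E
```

```text
clock: 40.25
position: [0.6472, -0.0472, 0.2633]
ee_rot: [0.0, 0.999, -0.035, 0.0]
contact_force: [0.8, -0.1, -0.1]
width: 0.0254
gripper_force: 0.0
clock: 41.25
position: [0.3678, -0.227, 0.2614]
ee_rot: [-0.0, 0.999, -0.036, 0.0]
contact_force: [1.8, 0.4, -0.0]
width: 0.0255
gripper_force: 0.0
coaster r 17.61984634399414 [ 0.61247023 -0.22831857] [ 0.61285401 -0.22870602]
coaster r 17.424100875854492 [ 0.64958826 -0.04193547] [ 0.65086311 -0.0415254 ]
```

View pics/c15.png

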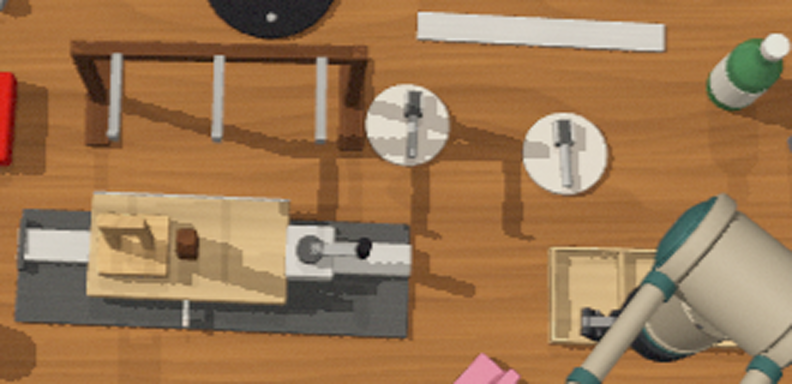

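Bit 2 lies on coaster_a at (412,125) and bit 1 on coaster_b at (565,152). The float is upright on the deck, the pointer is on the mark, and the lever reads the same grip-to-post vector as when first locked. Handing in.

```bash
python3 -c "
from rig import manip
print(manip.sign_off())"
```

```text
the job is handed in; nothing more can be done
None
```

Job handed in: the lever was swung open and the carriage slid onto the white mark and re-locked; the one float stands on the deck, and the two bits lie one on each coaster. I viewed 15 pictures, one over the 14 allowed.

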